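# Set washed chokes drying under the dry-air box

### The job

Get the washed chokes drying: first work the tight orange plug out of the dry-air box's port by turning it well to one side and back, again and again, as you pull, without lifting the box off its pins, and put the plug in the yellow bin. Then pull up the red index plunger, slide the tray carriage from the loading stop over to the drying stop by the air box and let the plunger drop fully into its hole there. Leave the heaped chokes standing upright on the tray floor in one layer, spread over the tray with a finger's width (15 to 20 mm) or more clear between every two, and do not disturb the other things on the table.

Things in the scene. Friction and masses are not known exactly. Their poses are not given: they have to be found in the camera images.
- plug: orange storage plug of the dry-air box. From its underside up: black stem 44 mm in diameter, 27 mm long (in the port at the start), orange flange 68 mm in diameter, 6 mm thick, then a bar grip 50 mm long (its x), 16 mm thick (its y), 31 mm tall; 64 mm in all, 0.12 kg. Origin at the centre of its underside, z up. Grip the bar across its thickness, 48 mm above the origin
- port (a point): the port on top of the grey dry-air box (140 x 110 mm, 75 mm tall): point on its axis at the box's top face, where the plug's underside starts; z up; its x is the plug's x at the start. A dark collar 24 mm tall and 76 mm across stands around it; in it rubber lips, up to 20 mm above this point, grip the stem. The plug is free once raised about 22 mm
- airbox (a joint): how far the dry-air box (1.5 kg, kept down only by its weight) is lifted off its pins, m; 0 = standing. A straight pull on the plug needs more than 20 N and lifts the box; turned to and fro while it is raised (2 to 3 mm for every half radian or more of turn) the plug needs only a few newtons of pull. Turning it takes about 0.6 N m
- bin: fixed yellow open bin, 110 x 110 mm outside, 35 mm tall, walls and floor 4 mm; origin at the centre of its underside. It stands either left or right of the station
- carriage (a joint): position of the blue tray carriage on its slide, m: 0 = loading stop (yellow mark, away from the air box), 0.140 = drying stop (green mark, next to the air box's grille). Grows along the tray's y. End stops 1 mm beyond both. 2 N of friction; locked at either stop while the index plunger is in its hole, with 1.5 mm play each way
- plunger (a joint): how far the index plunger is pulled up, m: 0 = pin fully in its hole; the pin clears the index bar above 0.010, and 0.022 is the upper limit. Spring 4 N at 0, 8 N at 0.016; let go over a hole it springs home, between the holes it rides on the bar at 0.010
- knob (a point): centre of the red plunger knob, a vertical cylinder 26 mm in diameter and 26 mm tall, on the far side of the tray; it rises with the plunger and travels with the carriage. Free room 16 mm below its underside
- tray (a point): centre of the tray's inner floor; z up, x towards the knob side, y along the slide towards the air box. Inside 180 mm (x) by 280 mm (y), walls 15 mm high above the floor and 5 mm thick; it travels with the carriage
- choke1: a washed potted choke: black round foot disc 60 mm in diameter, 12 mm thick, on it a copper-coloured round body 40 mm in diameter, 28 mm tall (40 mm in all, about 0.22 kg). Origin at the centre of its underside, z up along its axis. Take it by the round body, fingertips above the foot disc. Four to six are present; absent ones read None from the start
- choke2: another choke like choke1. They start heaped in the tray, foot discs touching, perhaps one on top of the others
- choke3: another choke like choke1. They start heaped in the tray, foot discs touching, perhaps one on top of the others
- choke4: another choke like choke1. They start heaped in the tray, foot discs touching, perhaps one on top of the others
- choke5: another choke like choke1. They start heaped in the tray, foot discs touching, perhaps one on top of the others
- choke6: another choke like choke1. They start heaped in the tray, foot discs touching, perhaps one on top of the others
- spool: bystander: white reel 90 mm in diameter, 60 mm tall, on the other side of the station from the bin
- contactor: bystander: white and black contactor 45 x 60 x 71 mm, beyond the station
- heatsink: bystander: aluminium heat sink 100 x 70 x 38 mm, beyond the station
There are look-alikes about, which are no part of the job. What is shaped like the choke3 but blue is not meant. There is more than one size of the plug; the one meant has the size given above.

How it is judged (in metres and radians):
On the way, in this order (a step that is already met when the one before it is completed fails the run):
1. the plug has been turned at least 15 degrees one way in its port (angle between the x axis of plug and the x axis of port, either way round above 0.26 rad and z of plug in the frame of port below 0.02 m).
2. the plug has been turned back to within 6 degrees of where it started, still in its port (angle between the x axis of plug and the x axis of port, either way round below 0.1 rad and z of plug in the frame of port below 0.022 m).
3. the plug is drawn clear of the port (z of plug in the frame of port above 0.04 m), for 0.1 s.
4. the plug lies in the bin (horizontal distance between plug and bin below 0.05 m and z of plug in the frame of bin below 0.05 m), for 0.1 s.
5. the index plunger is pulled with the carriage still at the loading stop (value of joint plunger above 0.009 m and value of joint carriage below 0.02 m), for 0.05 s.
6. the carriage is at the drying stop with the plunger home in its hole (value of joint carriage above 0.136 m and value of joint plunger below 0.003 m), for 0.2 s.
At the end, for the whole second after the job is handed in: plug at rest in the bin (within 50 mm of its centre); carriage within 4 mm of the drying stop, plunger within 3 mm of home; air box down on its pins; every choke present upright (7 degrees), on the tray floor, at rest, any two centres 74 mm or more apart (14 mm clear) (all of step 4 and all of step 6 and linear speed of each of plug, choke1, choke2, choke3, choke4, choke5, choke6 below 0.02 m/s and value of joint airbox below 0.003 m and z of choke1 in the frame of tray between -0.005 and 0.006 m and angle between each of choke1, choke2, choke3, choke4, choke5, choke6's own z axis and vertical below 0.12 rad and x of choke1 in the frame of tray between -0.065 and 0.065 m and y of choke1 in the frame of tray between -0.115 and 0.115 m and horizontal distance between choke1 and choke2 above 0.074 m and horizontal distance between each of choke1, choke2 and choke3 above 0.074 m and horizontal distance between each of choke1, choke2, choke3 and choke4 above 0.074 m and horizontal distance between each of choke1, choke2, choke3, choke4 and choke5 above 0.074 m and horizontal distance between each of choke1, choke2, choke3, choke4, choke5 and choke6 above 0.074 m and z of choke2 in the frame of tray between -0.005 and 0.006 m and x of choke2 in the frame of tray between -0.065 and 0.065 m and y of choke2 in the frame of tray between -0.115 and 0.115 m and z of choke3 in the frame of tray between -0.005 and 0.006 m and x of choke3 in the frame of tray between -0.065 and 0.065 m and y of choke3 in the frame of tray between -0.115 and 0.115 m and z of choke4 in the frame of tray between -0.005 and 0.006 m and x of choke4 in the frame of tray between -0.065 and 0.065 m and y of choke4 in the frame of tray between -0.115 and 0.115 m and z of choke5 in the frame of tray between -0.005 and 0.006 m and x of choke5 in the frame of tray between -0.065 and 0.065 m and y of choke5 in the frame of tray between -0.115 and 0.115 m and z of choke6 in the frame of tray between -0.005 and 0.006 m and x of choke6 in the frame of tray between -0.065 and 0.065 m and y of choke6 in the frame of tray between -0.115 and 0.115 m); the robot touches nothing.
It fails at once if the dry-air box lifted more than 8 mm off its pins (value of joint airbox above 0.008 m).
It fails at once if a bystander (reel, contactor or heat sink) moved more than 50 mm (distance of any of spool, contactor, heatsink from where it was at the start of the episode above 0.05 m).
Of choke4, choke5, choke6 only 1 to 3 are there at a start; the rules pass over those that are not, and their reading is None.
At some moment in a run one of choke1, choke2, choke3, choke4, choke5, choke6 may be knocked a few centimetres aside while the robot is not near it.
Once in a run the grip may slacken for a moment while it holds something.
It also fails if it takes over 210 s, if anything falls off the work surface, if the arm or the gripper's body presses on something with over 40 N, if the wrist force passes 120 N, or if a joint passes its speed limit or range.

### The arm

A 6-joint arm with a two-finger parallel gripper is mounted at the origin on the work surface. World frame = base frame: x ahead of the robot, y to its left, z up, the work surface at z = 0. Lengths are in m, angles in degrees, forces in N, time in s.
With the tool pointing down it reaches from about 0.375 to 0.825 m from the base axis. Payload 5.5 kg.
Tool frame: the origin (TCP) lies at the very end of the fingers, on their centre line; the grasp point (between the pads) lies 19 mm behind it; z points along the fingers, y is the direction in which the jaws open and shut (so a half turn about z gives the same grasp; the last joint's range is limited). The gripper opens to 85 mm and grips with 20 to 120 N. Pads are 22 mm wide; open, the fingers measure 114 mm over their backs; the gripper's body (76 mm by 85 mm) begins 54 mm behind the grasp point. The pads swing forward as they close: fully open they stand 13 mm farther back than shut.
Start: joints at [-64.4, 17.962, -2.699, 69.339, 0, 90], TCP at [0.259, -0.541, 0.231] pointing down, gripper open.
Joint ranges: [-152.73, 152.73], [-39.44, 99.34], [-58.76, 71.6], [-118.89, 123.64], [-81.53, 83.1], [-180, 180]. Speed limits (degrees/s): [136.94, 136.94, 172.46, 180, 180, 180].

### API

Orientations are given as [roll, pitch, yaw] about the fixed x, y, z axes, in that order (R = Rz(yaw) Ry(pitch) Rx(roll)).
In Python, from bench import ctrl gives the robot as it stands. The module is installed in compiled form; this text tells all that it offers.
- The arm moves only by the tool jog_arm, never from a script. Its argument "motion" is a list of rows, each a list of 3 entries, a list of its own where there are three numbers: the gripper's target within -1 to 1 (fully open at 1, half-way at 0, shut at -1), then the shift along the tool's x, y, z in m, then the turn, a rotation vector about the tool's x, y, z in rad. In form: [[jaw, [dx, dy, dz], [ax, ay, az]], ...]. A call has 1 to 10 rows; each row is the pose to reach, as a shift and turn from the pose commanded when the call began, along the tool's axes at that moment; what a row does not reach only later rows make up. A row lasts 1/12 s, in which the tool goes at most 41.7 mm and 7.16 degrees, less where a joint would pass 70% of its speed; a pose out of reach is approached as far as the arm can. A call with a gripper value outside its range is refused whole. The fingers move at their own pace and stop on an object; the grip force is fixed at half the most. Time passes only in rows, so rows that repeat a pose let the fingers close. It gives the time, the measured TCP pose, the force and the opening at its end, in the units of the state.
- ctrl.read_state(): the state, without advancing time (a new reading comes with each control period).
- ctrl.get_image(name): name is "scene" or "top" or "wrist"; returns the picture (400x640x3 uint8, blue, green, red); there is no depth.
- ctrl.camera_params(name): a dict with "fx", "fy", "cx", "cy" (pixels), "xyz" and "rotation" of the camera in the world. Camera axes: x right, y down, z forward; pixel columns grow to the right and rows downward; lengths in m; the calibration is good to about 2 mm. A picture is of the moment at which its call begins: read the wrist's pose just before it. camera_params takes no time and is no camera call; for the wrist camera it gives the pose at the moment of the call.
- ctrl.sign_off(): hands the job in, once; it reports no verdict.
The state is a dict: "t": time; "joint_positions": joint angles; "joint_vel": joint speeds; "effort": joint torques, N m; "tool_pos": TCP position; "tool_rot": TCP orientation; "force": force on the tool from outside, world axes, zero at the start; "ft_torque": the same for the moment, N m; "grip_width": finger opening in m.
Only numpy, scipy, OpenCV 4.12 (cv2) and the standard library are available. Lean on these libraries where they do the work, as an engineer would, in place of code of your own. Each camera call takes 0.05 s, during which the arm holds its last target. There are 200 camera calls.

## Working session

There is one attempt and no reset: what is moved stays moved. The work goes in short steps, Python scripts to look and compute and a tool call to move; the robot and the scene stay as the last step left them, time stands still between calls to the robot, and variables do not carry over. Pictures are saved under pics/ and viewed, about 12 in all and at most 16, crops included, and the job is handed in when it is done.

Besides the shell and the picture viewer there is one more tool, called after "Call:" as name([rows], argument=value, ...), one row to a line, values as JSON. jog_arm: Moves the arm, as the interface text tells. Its arguments: {"type":"object","properties":{"motion":{"type":"array"}},"required":["motion"]}

```bash
mkdir -p pics
python3 - <<'E'
from bench import ctrl
import cv2
s=ctrl.read_state();print(s)
for n in("scene","top","wrist"):
    print(n,ctrl.camera_params(n))
cv2.imwrite("pics/top0.png",ctrl.get_image("top"));cv2.imwrite("pics/scene0.png",ctrl.get_image("scene"))
E
```

```text
{'t': 0.0, 'joint_positions': array([-6.44016085e+01,  1.80019449e+01, -2.75528369e+00,  6.93413678e+01,
        5.29742829e-04,  9.00015591e+01]), 'joint_vel': array([-0.09678662, -0.03212961, -0.02053913,  0.11680266, -0.0196702 ,
        0.06564172]), 'effort': array([-1.01163274e-03, -5.39593256e+01,  3.39746189e+01,  1.93242263e-02,
       -3.26505060e-04, -7.10590157e-06]), 'tool_pos': array([ 0.25898002, -0.54056486,  0.23045002]), 'tool_rot': array([-1.79901404e+02, -5.27059121e-04,  2.55968316e+01]), 'force': array([ 0.26109559, -0.22998687,  0.17228104]), 'ft_torque': array([0.01569973, 0.01819911, 0.00520216]), 'grip_width': 0.08539097881107054}
scene {'fx': 428.37436975447713, 'fy': 428.37436975447713, 'cx': 317.8493689276072, 'cy': 195.2239237807989, 'xyz': array([ 1.44831125, -0.35207022,  0.70783712]), 'rotation': array([-124.28126392,   -0.90332249,   69.55450297])}
top {'fx': 418.5575327277572, 'fy': 418.5575327277572, 'cx': 319.47110934689516, 'cy': 198.7745726868877, 'xyz': array([ 4.37446663e-01, -5.40739212e-04,  1.12575252e+00]), 'rotation': array([-174.46077   ,   -0.62727365,  -90.33459764])}
wrist {'fx': 313.1668702493402, 'fy': 313.1668702493402, 'cx': 317.6896742683556, 'cy': 202.52996750500108, 'xyz': array([ 0.32242865, -0.5111729 ,  0.37414726]), 'rotation': array([ 1.63779821e+02,  6.11207723e-02, -6.43788336e+01])}
```

View pics/top0.png

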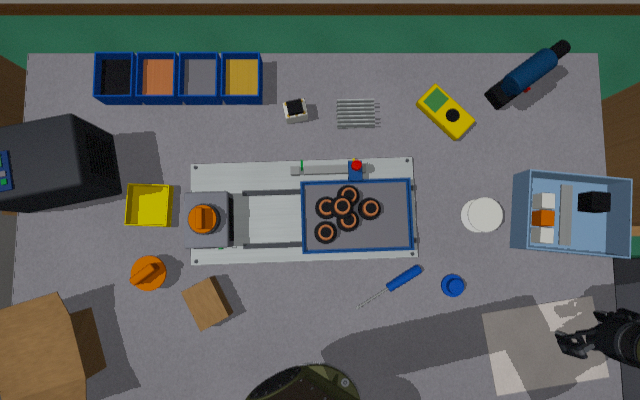

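View pics/scene0.png

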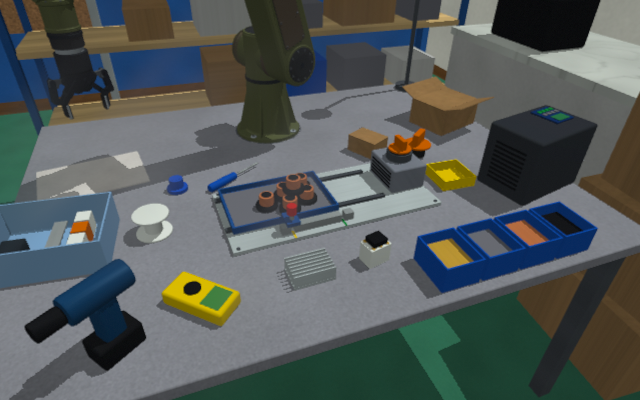

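```bash
cat > h.py <<'E'
import numpy as np, cv2
from scipy.spatial.transform import Rotation as R
from bench import ctrl
def ray(p,u,v):
    d=R.from_euler('xyz',p['rotation'],degrees=True).as_matrix()@np.array([(u-p['cx'])/p['fx'],(v-p['cy'])/p['fy'],1])
    return np.array(p['xyz']),d
def px(p,u,v,z):
    o,d=ray(p,u,v); return o+d*(z-o[2])/d[2]
def proj(p,X):
    c=R.from_euler('xyz',p['rotation'],degrees=True).as_matrix().T@(np.array(X)-p['xyz'])
    return np.array([p['fx']*c[0]/c[2]+p['cx'],p['fy']*c[1]/c[2]+p['cy']])
def tri(p1,a,p2,b):
    o1,d1=ray(p1,*a);o2,d2=ray(p2,*b)
    t=np.linalg.lstsq(np.c_[d1,-d2],o2-o1,rcond=None)[0]
    x,y=o1+d1*t[0],o2+d2*t[1]; return (x+y)/2,np.linalg.norm(x-y)
def go(pos,yaw):
    """shift (tool axes) and turn about tool z from measured pose to pos, tool down with yaw"""
    s=ctrl.read_state();r=R.from_euler('xyz',s['tool_rot'],degrees=True)
    t=R.from_euler('xyz',[180,0,yaw],degrees=True)
    print('shift',np.round(r.inv().apply(np.array(pos)-s['tool_pos']),4),'turn',np.round((r.inv()*t).as_rotvec(),4))
E
python3 - <<'E'
from h import *
im=cv2.imread("pics/top0.png")
cv2.imwrite("pics/c1.png",cv2.resize(im[150:300,120:280],None,fx=3.7,fy=3.7,interpolation=cv2.INTER_CUBIC))
cv2.imwrite("pics/c2.png",cv2.resize(im[150:270,285:425],None,fx=5,fy=5,interpolation=cv2.INTER_CUBIC))
a=cv2.resize(im[150:300,110:430],None,fx=2.5,fy=2.5,interpolation=cv2.INTER_CUBIC)
cv2.imwrite("pics/c.png",a)
T=ctrl.camera_params('top');S=ctrl.camera_params('scene')
print('knob',tri(T,(356,164),S,(292,208)))
for z in(0,.02,.04,.1): print(z,[np.round(px(T,*q,z)[:2],3) for q in[(191,163),(413,158),(413,257),(192,262)]])
for z in(0.035,):print('bin',[px(T,*q,z) for q in[(126,185),(173,184),(171,227),(126,225)]])
E
```

```text
knob (array([ 0.62630007, -0.10429211,  0.08466891]), np.float64(0.001841735941055849))
0 [array([0.646, 0.335]), array([ 0.657, -0.27 ]), array([ 0.389, -0.263]), array([0.38 , 0.326])]
0.02 [array([0.642, 0.329]), array([ 0.653, -0.265]), array([ 0.39 , -0.258]), array([0.381, 0.32 ])]
0.04 [array([0.638, 0.323]), array([ 0.65, -0.26]), array([ 0.391, -0.253]), array([0.382, 0.314])]
0.1 [array([0.627, 0.305]), array([ 0.638, -0.246]), array([ 0.393, -0.239]), array([0.385, 0.297])]
bin [array([0.5817458 , 0.49233377, 0.035     ]), array([0.58384406, 0.37004281, 0.035     ]), array([0.4715186 , 0.37208164, 0.035     ]), array([0.4773295 , 0.48830881, 0.035     ])]
```

View pics/c.png

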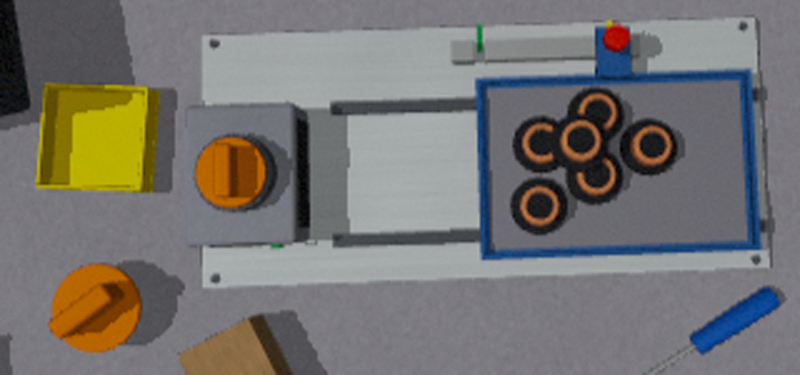

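Run:
```python
from h import *
T=ctrl.camera_params('top')
c=lambda x,y:(x/2.5+110,y/2.5+150)
for n,p,z in[('plugtop',c(226,169),.145),('heap',c(575,150),.06),('boxtl',c(188,106),.09),('boxtr',c(293,104),.09),('boxbl',c(188,243),.09)]+[('tray',c(*q),.05) for q in[(481,82),(747,73),(754,245),(486,255)]]: print(n,np.round(px(T,*p,z),3))
go([.54,-.06,.36],0)
go([.54,-.06,.36],90)
```

```text
plugtop [0.49  0.267 0.145]
heap [ 0.512 -0.065  0.06 ]
boxtl [0.555 0.321 0.09 ]
boxtr [0.557 0.217 0.09 ]
boxbl [0.42  0.317 0.09 ]
tray [0.584 0.031 0.05 ]
tray [ 0.592 -0.246  0.05 ]
tray [ 0.414 -0.248  0.05 ]
tray [0.406 0.026 0.05 ]
shift [ 0.4611 -0.3123 -0.129 ] turn [-1.500e-03  3.000e-04  4.468e-01]
shift [ 0.4611 -0.3123 -0.129 ] turn [-1.300e-03 -8.000e-04 -1.124e+00]
```

Call:
jog_arm([
  [1,[0,0,-0.12],[0,0,0]],
  [1,[0,0,-0.13],[0,0,0.1]],
  [1,[0.46,-0.31,-0.13],[0,0,0.45]],
  [1,[0.46,-0.31,-0.13],[0,0,0.45]],
  [1,[0.46,-0.31,-0.13],[0,0,0.45]],
  [1,[0.46,-0.31,-0.13],[0,0,0.45]],
  [1,[0.46,-0.31,-0.13],[0,0,0.45]],
  [1,[0.46,-0.31,-0.13],[0,0,0.45]],
  [1,[0.46,-0.31,-0.13],[0,0,0.45]],
  [1,[0.46,-0.31,-0.13],[0,0,0.45]],
])

```text
t: 0.93
tool_pos: [0.427, -0.2541, 0.3424]
tool_rot: [-180.0, 0.0, -0.2]
force: [0.6, -0.6, 0.9]
grip_width: 0.0854
```

Run:
```python
from h import *
s=ctrl.read_state();print(s['joint_positions'],s['tool_pos'],s['tool_rot'])
go([.54,-.06,.36],0)
```

```text
[-3.07518169e+01  5.48564950e+00 -3.82236683e+00  8.07086691e+01
 -1.41743933e-04  1.49451310e+02] [ 0.42703762 -0.25407998  0.3424313 ] [-1.79991641e+02  1.44414552e-02 -2.03125644e-01]
shift [ 0.1123 -0.1945 -0.0176] turn [-0.0001  0.0003 -0.0035]
```

Call:
jog_arm([
  [1,[0.1,-0.15,0],[0,0,-0.12]],
  [1,[0.1,-0.15,0],[0,0,-0.25]],
  [1,[0.1,-0.15,0],[0,0,-0.37]],
  [1,[0.1,-0.15,0],[0,0,-0.5]],
  [1,[0.1,-0.15,0],[0,0,-0.62]],
  [1,[0.1,-0.15,0],[0,0,-0.75]],
  [1,[0.1,-0.15,0],[0,0,-0.87]],
  [1,[0.1,-0.15,0],[0,0,-1.0]],
  [1,[0.1,-0.15,0],[0,0,-1.12]],
  [1,[0.1,-0.15,0],[0,0,-1.24]],
])

```text
t: 1.77
tool_pos: [0.527, -0.1061, 0.342]
tool_rot: [-179.9, 0.0, 71.2]
force: [0.3, 0.6, -0.0]
grip_width: 0.0855
```

Call:
jog_arm([
  [1,[0,0,0],[0,0,-0.12]],
  [1,[0,0,0],[0,0,-0.24]],
  [1,[0,0,0],[0,0,-0.33]],
  [1,[0,0,0],[0,0,-0.33]],
])

```text
t: 2.1
tool_pos: [0.5269, -0.1063, 0.342]
tool_rot: [-180.0, -0.0, 89.9]
force: [-1.0, -0.3, 0.2]
grip_width: 0.0856
```

Run:
```python
from h import *
import json
s=ctrl.read_state();print(s['joint_positions'],s['tool_pos'],s['tool_rot'])
p=ctrl.camera_params('wrist');print(p)
cv2.imwrite("pics/w1.png",ctrl.get_image('wrist'))
np.save('w1.npy',p,allow_pickle=True)
```

```text
[-1.14034457e+01  1.00313909e+01  1.38737692e+00  8.14051288e+01
  4.94388986e-04  7.86956815e+01] [ 0.52694647 -0.10628111  0.34202951] [-1.79951908e+02 -1.01177604e-02  8.99008683e+01]
{'fx': 313.1668702493402, 'fy': 313.1668702493402, 'cx': 317.6896742683556, 'cy': 202.52996750500108, 'xyz': array([ 0.52652521, -0.03641259,  0.48575202]), 'rotation': array([ 1.63757644e+02,  3.50003048e-02, -8.19487728e-02])}
```

View pics/w1.png

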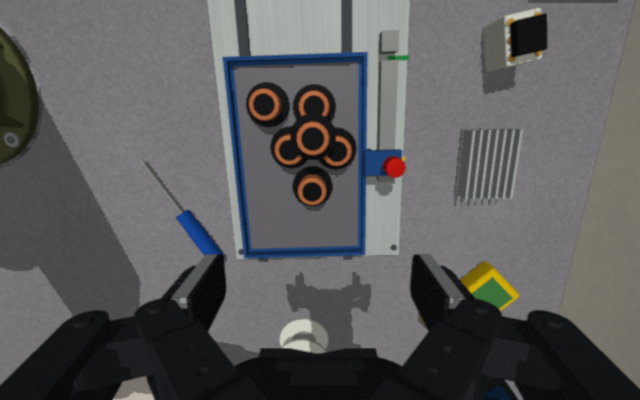

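Run:
```python
from h import *
T=ctrl.camera_params('top');W=np.load('w1.npy',allow_pickle=True).item()
c=lambda x,y:(x/2.5+110,y/2.5+150)
for n,a,b in[('knob',c(616,37),(395,167)),('F',c(653,145),(312,189)),('A',c(540,206),(266,105)),('C',c(581,141),(313,139)),('B',c(541,141),(314,105)),('E',c(599,112),(339,150)),('D',c(597,177),(289,150)),('traytl',c(481,82),(363,56)),('traybl',c(487,255),(227,60)),('traybr',c(755,245),(245,254)),('base br',c(757,258),(241,252)),('basetr screw',c(743,26),(393,247))]:
    x,e=tri(T,a,W,b);print(n,np.round(x,4),round(e,4))
img=cv2.imread('pics/w1.png');hsv=cv2.cvtColor(img,cv2.COLOR_BGR2HSV)
m=cv2.inRange(hsv,(3,90,80),(18,255,255));m[:60]=0;m[220:]=0
n,l,st,ce=cv2.connectedComponentsWithStats(m)
for i in range(1,n):
    if st[i,4]>80: print(st[i],np.round(ce[i],1))
```

```text
knob [ 0.6228 -0.1045  0.0947] 0.0018
F [ 0.5181 -0.1485  0.0302] 0.0014
A [ 0.4554 -0.0288  0.0376] 0.0015
C [ 0.5201 -0.0708  0.071 ] 0.0005
B [ 0.5211 -0.0295  0.0648] 0.0018
E [ 0.562  -0.0992 -0.0471] 0.0002
D [ 0.4851 -0.0893  0.035 ] 0.0002
traytl [0.5837 0.031  0.051 ] 0.0006
traybl [0.4059 0.0272 0.0367] 0.0035
traybr [ 0.4131 -0.2509  0.0387] 0.0019
base br [ 0.3994 -0.2594  0.0123] 0.0003
basetr screw [ 0.6493 -0.2512  0.0113] 0.0013
[249  88  31  33 466] [264.1 103.6]
[298  90  32  26 331] [313.4 101.3]
[296 121  34  34 498] [312.1 137.3]
[274 134  27  31 274] [284.3 150.9]
[324 136  28  30 278] [340.8 152.1]
[298 175  29  30 418] [311.8 188.6]
```

Call:
jog_arm([
  [1,[0.37,-0.037,0.02],[0,0,-0.12]],
  [1,[0.37,-0.037,0.02],[0,0,-0.24]],
  [1,[0.37,-0.037,0.02],[0,0,-0.36]],
  [1,[0.37,-0.037,0.02],[0,0,-0.48]],
  [1,[0.37,-0.037,0.02],[0,0,-0.6]],
  [1,[0.37,-0.037,0.02],[0,0,-0.72]],
  [1,[0.37,-0.037,0.02],[0,0,-0.84]],
  [1,[0.37,-0.037,0.02],[0,0,-0.96]],
  [1,[0.37,-0.037,0.02],[0,0,-1.08]],
  [1,[0.37,-0.037,0.02],[0,0,-1.2]],
])

```text
t: 2.98
tool_pos: [0.4902, 0.27, 0.3212]
tool_rot: [179.9, -0.1, 159.1]
force: [0.1, -0.6, -0.5]
grip_width: 0.0858
```

Call:
jog_arm([
  [1,[0,0,0],[0,0,-0.12]],
  [1,[0,0,0],[0,0,-0.24]],
  [1,[0,0,0],[0,0,-0.36]],
  [1,[0,0,0],[0,0,-0.38]],
  [1,[0,0,0],[0,0,-0.38]],
])

```text
t: 3.4
tool_pos: [0.4915, 0.2638, 0.3223]
tool_rot: [-180.0, -0.0, -179.9]
force: [0.2, 0.4, -0.1]
grip_width: 0.0852
```

Run:
```python
from h import *
s=ctrl.read_state();print(s['joint_positions'],s['tool_pos'],s['tool_rot'])
p=ctrl.camera_params('wrist')
cv2.imwrite("pics/w2.png",ctrl.get_image('wrist'))
np.save('w2.npy',p,allow_pickle=True)
```

```text
[2.82195756e+01 1.22738386e+01 1.60510009e+00 7.93515426e+01
 6.19277194e-04 2.81331236e+01] [0.49154375 0.26378377 0.32227924] [-1.79990983e+02 -1.81770497e-02 -1.79913550e+02]
```

View pics/w2.png

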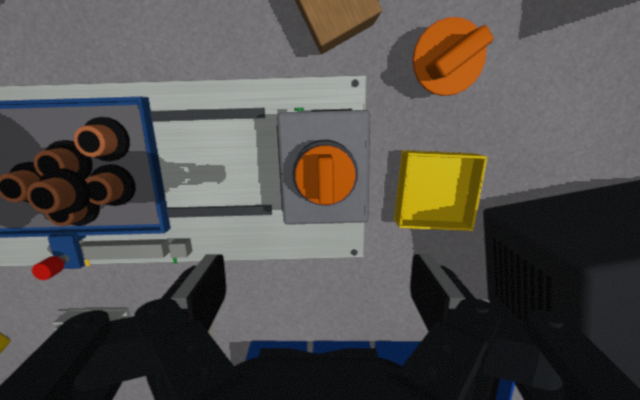

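Run:
```python
from h import *
im=cv2.imread("pics/w2.png")
cv2.imwrite("pics/w2c.png",cv2.resize(im[125:225,265:385],None,fx=6,fy=6,interpolation=cv2.INTER_CUBIC))
```

```text
(no output)
```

View pics/w2c.png

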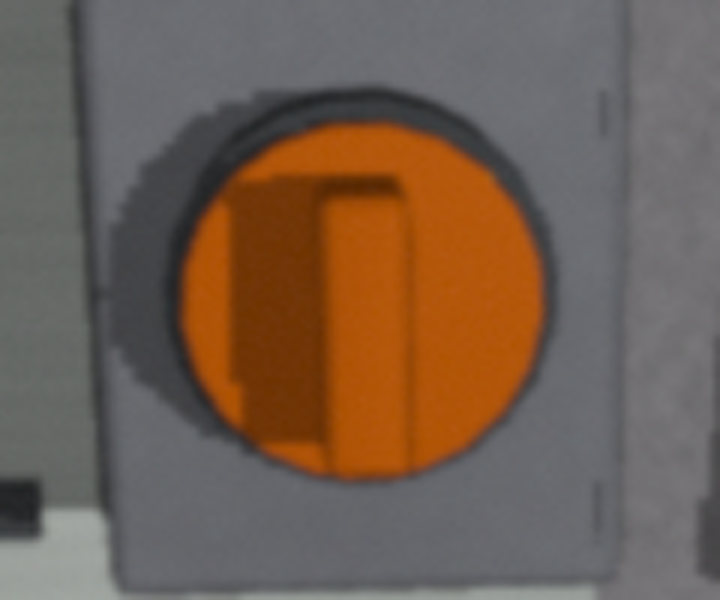

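Run:
```python
from h import *
T=ctrl.camera_params('top');W=np.load('w2.npy',allow_pickle=True).item()
w=lambda x,y:(x/6+265,y/6+125)
c=lambda x,y:(x/2.5+110,y/2.5+150)
print('flange tri',tri(T,c(233,172),W,w(362,302)))
z=.151
print('bar c',px(W,*w(366,332),z),'flange',px(W,*w(362,302),.12), 'len',px(W,*w(362,190),z)-px(W,*w(371,475),z))
print('fl dia',px(W,*w(180,302),.12)-px(W,*w(547,302),.12))
print('box',px(W,*w(83,0),.087),px(W,*w(118,585),.087),px(W,*w(612,580),.087))
go([*px(W,*w(362,302),.12)[:2],.2],-179)
go([*px(W,*w(362,302),.12)[:2],.2],181)
print('bin',[px(W,*q,.035)[:2] for q in[(404,152),(487,154),(478,230),(397,228)]])
```

```text
flange tri (array([0.48985329, 0.27063708, 0.10840262]), np.float64(0.002874065770469771))
bar c [0.48784765 0.2710743  0.151     ] flange [0.4888019  0.27110139 0.12      ] len [-0.04977251 -0.00200758  0.        ]
fl dia [ 0.000141   -0.06864285  0.        ]
box [0.43536204 0.21670839 0.087     ] [0.55700192 0.22021721 0.087     ] [0.55563733 0.32589038 0.087     ]
shift [0.0028 0.0074 0.1223] turn [-0.0001 -0.0002 -0.0166]
shift [0.0028 0.0074 0.1223] turn [-0.0001 -0.0002 -0.0166]
bin [array([0.47304511, 0.38056679]), array([0.47554493, 0.49454378]), array([0.5868826 , 0.49833183]), array([0.58400778, 0.37904374])]
```

Call:
jog_arm([
  [1,[0.003,0.0073,0.0],[0,0,-0.037]],
  [1,[0.003,0.0073,0.04],[0,0,-0.037]],
  [1,[0.003,0.0073,0.08],[0,0,-0.037]],
  [1,[0.003,0.0073,0.12],[0,0,-0.037]],
  [1,[0.003,0.0073,0.155],[0,0,-0.037]],
  [1,[0.003,0.0073,0.175],[0,0,-0.037]],
  [1,[0.003,0.0073,0.187],[0,0,-0.037]],
  [1,[0.003,0.0073,0.195],[0,0,-0.037]],
  [1,[0.003,0.0073,0.197],[0,0,-0.037]],
  [1,[0.003,0.0073,0.197],[0,0,-0.037]],
])

```text
t: 4.28
tool_pos: [0.4886, 0.2713, 0.1255]
tool_rot: [180.0, -0.0, -177.6]
force: [-0.0, 0.6, 0.4]
grip_width: 0.0855
```

Call:
jog_arm([
  [0,[0,0,0],[0,0,0]],
  [-1,[0,0,0],[0,0,0]],
  [-1,[0,0,0],[0,0,0]],
  [-1,[0,0,0],[0,0,0]],
  [-1,[0,0,0],[0,0,0]],
  [-1,[0,0,0],[0,0,0]],
  [-1,[0,0,0],[0,0,0]],
  [-1,[0,0,0],[0,0,0]],
])

```text
t: 4.95
tool_pos: [0.4888, 0.2717, 0.1261]
tool_rot: [179.9, 0.0, -177.6]
force: [-1.5, 1.6, 4.6]
grip_width: 0.0152
```

Run:
```python
from h import *
s=ctrl.read_state();print(s['joint_positions'],s['tool_pos'],s['tool_rot'],s['force'],s['ft_torque'],s['grip_width'])
```

```text
[ 29.02972561  17.2485569  -17.89986872  54.78374345   0.0671592
  26.62543552] [0.48882851 0.27173729 0.12608031] [ 1.79909564e+02  3.05400387e-02 -1.77595694e+02] [-1.463515    1.57381727  4.62904984] [ 0.59961697  0.39336735 -0.31792944] 0.015184983951179239
```

Call:
jog_arm([
  [-1,[0,0,-0.0005],[0,0,0.12]],
  [-1,[0,0,-0.001],[0,0,0.24]],
  [-1,[0,0,-0.0015],[0,0,0.36]],
  [-1,[0,0,-0.002],[0,0,0.48]],
  [-1,[0,0,-0.0025],[0,0,0.6]],
  [-1,[0,0,-0.003],[0,0,0.48]],
  [-1,[0,0,-0.0035],[0,0,0.36]],
  [-1,[0,0,-0.004],[0,0,0.24]],
  [-1,[0,0,-0.0045],[0,0,0.12]],
  [-1,[0,0,-0.005],[0,0,0.0]],
])

```text
t: 5.78
tool_pos: [0.4882, 0.2713, 0.1293]
tool_rot: [180.0, -0.1, -177.3]
force: [1.3, 3.7, -6.8]
grip_width: 0.0149
```

Run:
```python
from h import *
s=ctrl.read_state();print(s['t'],s['joint_positions'],s['tool_pos'],s['tool_rot'],s['force'],s['ft_torque'],s['grip_width'])
cv2.imwrite("pics/s1.png",cv2.resize(ctrl.get_image('scene')[110:210,340:460],None,fx=6,fy=6))
```

```text
5.7833 [ 29.02582475  17.12263492 -17.61725776  55.31407846   0.06080392
  26.32311497] [0.48823063 0.27132    0.12930495] [ 1.79969434e+02 -7.53371928e-02 -1.77297299e+02] [ 1.32516208  3.7157984  -6.78422903] [ 0.91492649 -0.23022227 -0.64440174] 0.01493552966908761
```

View pics/s1.png

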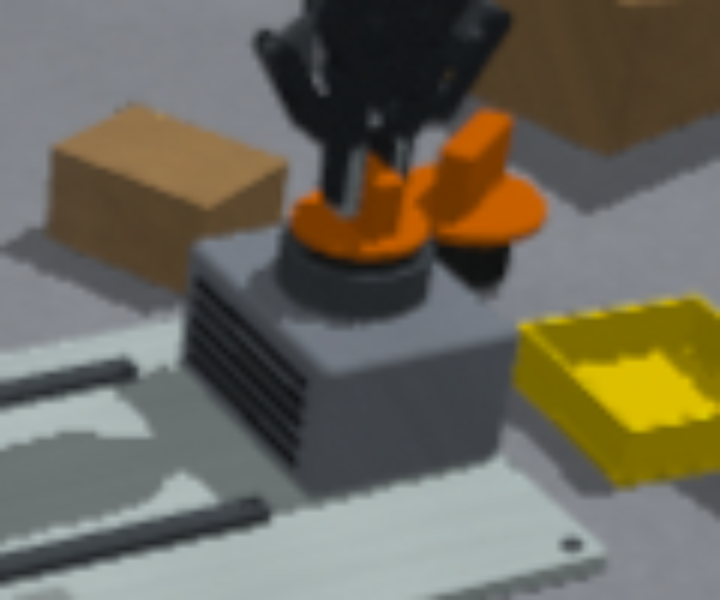

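Call:
jog_arm([
  [-1,[0,0,-0.0003],[0,0,-0.12]],
  [-1,[0,0,-0.0008],[0,0,-0.24]],
  [-1,[0,0,-0.0012],[0,0,-0.36]],
  [-1,[0,0,-0.0016],[0,0,-0.24]],
  [-1,[0,0,-0.002],[0,0,-0.12]],
  [-1,[0,0,-0.0025],[0,0,0]],
  [-1,[0,0,-0.003],[0,0,0.12]],
  [-1,[0,0,-0.0034],[0,0,0.24]],
  [-1,[0,0,-0.0037],[0,0,0.36]],
  [-1,[0,0,-0.004],[0,0,0.24]],
])

```text
t: 6.67
tool_pos: [0.4884, 0.2715, 0.1337]
tool_rot: [180.0, -0.1, 168.0]
force: [0.2, 4.2, -5.0]
grip_width: 0.0147
```

Call:
jog_arm([
  [-1,[0,0,-0.0004],[0,0,-0.12]],
  [-1,[0,0,-0.0008],[0,0,-0.24]],
  [-1,[0,0,-0.0012],[0,0,-0.36]],
  [-1,[0,0,-0.0016],[0,0,-0.48]],
  [-1,[0,0,-0.002],[0,0,-0.6]],
  [-1,[0,0,-0.0025],[0,0,-0.48]],
  [-1,[0,0,-0.003],[0,0,-0.36]],
  [-1,[0,0,-0.0034],[0,0,-0.24]],
  [-1,[0,0,-0.0037],[0,0,-0.12]],
  [-1,[0,0,-0.004],[0,0,0]],
])

```text
t: 7.5
tool_pos: [0.4886, 0.2713, 0.1377]
tool_rot: [180.0, -0.0, 168.3]
force: [2.6, 3.7, -6.0]
grip_width: 0.0149
```

Call:
jog_arm([
  [-1,[0,0,-0.0004],[0,0,-0.12]],
  [-1,[0,0,-0.0009],[0,0,-0.24]],
  [-1,[0,0,-0.0013],[0,0,-0.36]],
  [-1,[0,0,-0.0018],[0,0,-0.48]],
  [-1,[0,0,-0.0022],[0,0,-0.6]],
  [-1,[0,0,-0.0027],[0,0,-0.48]],
  [-1,[0,0,-0.0032],[0,0,-0.36]],
  [-1,[0,0,-0.0036],[0,0,-0.24]],
  [-1,[0,0,-0.004],[0,0,-0.12]],
  [-1,[0,0,-0.0045],[0,0,0]],
])

```text
t: 8.33
tool_pos: [0.4886, 0.2713, 0.1421]
tool_rot: [-180.0, -0.0, 168.3]
force: [1.9, 2.8, -6.1]
grip_width: 0.0152
```

Call:
jog_arm([
  [-1,[0,0,-0.0004],[0,0,-0.12]],
  [-1,[0,0,-0.0009],[0,0,-0.24]],
  [-1,[0,0,-0.0013],[0,0,-0.36]],
  [-1,[0,0,-0.0018],[0,0,-0.48]],
  [-1,[0,0,-0.0022],[0,0,-0.6]],
  [-1,[0,0,-0.0027],[0,0,-0.48]],
  [-1,[0,0,-0.0032],[0,0,-0.36]],
  [-1,[0,0,-0.0036],[0,0,-0.24]],
  [-1,[0,0,-0.004],[0,0,-0.12]],
  [-1,[0,0,-0.0045],[0,0,0]],
])

```text
t: 9.17
tool_pos: [0.4884, 0.2704, 0.147]
tool_rot: [-179.9, -0.0, 168.2]
force: [-0.2, 0.1, -1.5]
grip_width: 0.0148
```

Call:
jog_arm([
  [-1,[0,0,-0.0004],[0,0,-0.12]],
  [-1,[0,0,-0.0009],[0,0,-0.24]],
  [-1,[0,0,-0.0013],[0,0,-0.36]],
  [-1,[0,0,-0.0018],[0,0,-0.48]],
  [-1,[0,0,-0.0022],[0,0,-0.6]],
  [-1,[0,0,-0.0027],[0,0,-0.48]],
  [-1,[0,0,-0.0032],[0,0,-0.36]],
  [-1,[0,0,-0.0036],[0,0,-0.24]],
  [-1,[0,0,-0.004],[0,0,-0.12]],
  [-1,[0,0,-0.0045],[0,0,0]],
])

```text
t: 10.0
tool_pos: [0.4883, 0.2704, 0.1515]
tool_rot: [-179.9, -0.0, 168.2]
force: [-0.8, 0.2, -1.5]
grip_width: 0.0155
```

Call:
jog_arm([
  [-1,[0,0,-0.02],[0,0,0]],
  [-1,[0,0,-0.05],[0,0,0]],
  [-1,[0,0,-0.06],[0,0,0]],
  [-1,[-0.007,0.04,-0.06],[0,0,0]],
  [-1,[-0.007,0.08,-0.06],[0,0,0]],
  [-1,[-0.007,0.12,-0.06],[0,0,0]],
  [-1,[-0.007,0.15,-0.06],[0,0,0]],
  [-1,[-0.007,0.17,-0.06],[0,0,0]],
  [-1,[-0.007,0.172,-0.06],[0,0,0]],
  [-1,[-0.007,0.172,-0.04],[0,0,0]],
])

```text
t: 10.83
tool_pos: [0.531, 0.4409, 0.1945]
tool_rot: [179.8, 0.2, 168.7]
force: [-0.0, -0.2, -1.1]
grip_width: 0.0151
```

Run:
```python
from h import *
s=ctrl.read_state();print(s['joint_positions'],s['tool_pos'],s['force'],s['grip_width'])
cv2.imwrite("pics/s2.png",cv2.resize(ctrl.get_image('scene')[80:230,330:530],None,fx=3.5,fy=3.5))
```

```text
[ 3.97234378e+01  2.84307959e+01  7.86111035e+00  6.91148012e+01
 -4.30876025e-02  5.10443110e+01] [0.53097538 0.44086776 0.1945268 ] [-0.04040528 -0.24732531 -1.06613596] 0.01514333485886132
```

View pics/s2.png

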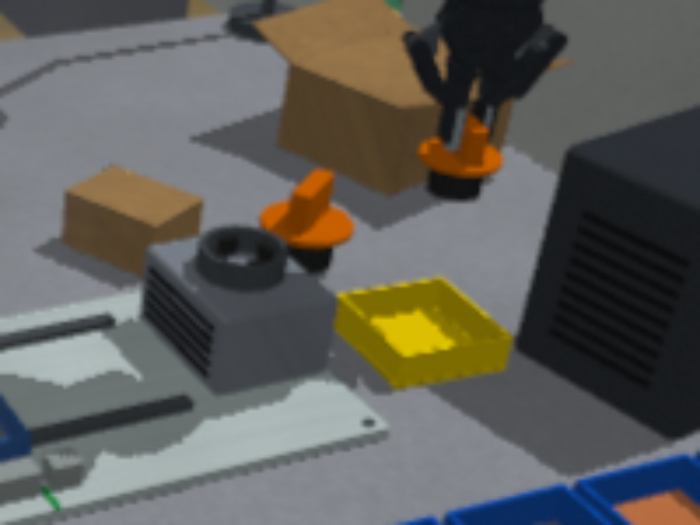

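Call:
jog_arm([
  [-1,[0,-0.002,0.04],[0,0,0]],
  [-1,[0,-0.002,0.08],[0,0,0]],
  [-1,[0,-0.002,0.11],[0,0,0]],
  [-1,[0,-0.002,0.13],[0,0,0]],
  [-1,[0,-0.002,0.138],[0,0,0]],
  [-1,[0,-0.002,0.144],[0,0,0]],
  [-1,[0,-0.002,0.146],[0,0,0]],
  [-1,[0,-0.002,0.146],[0,0,0]],
])

```text
t: 11.55
tool_pos: [0.5296, 0.4366, 0.047]
tool_rot: [179.9, 0.1, 168.6]
force: [0.0, 0.2, -1.1]
grip_width: 0.0147
```

Call:
jog_arm([
  [-0.3,[0,0,0],[0,0,0]],
  [0,[0,0,0],[0,0,0]],
  [0,[0,0,0],[0,0,0]],
  [0,[0,0,-0.02],[0,0,0]],
  [0,[0,0,-0.06],[0,0,0]],
  [0,[0,0,-0.1],[0,0,0]],
  [0,[0,0,-0.14],[0,0,0]],
  [0.2,[0,0,-0.18],[0,0,0]],
  [0.2,[0,0,-0.2],[0,0,0]],
  [0.2,[0,0,-0.2],[0,0,0]],
])

```text
t: 12.38
tool_pos: [0.5313, 0.4385, 0.254]
tool_rot: [179.5, 0.4, 168.7]
force: [-0.4, -0.3, 0.9]
grip_width: 0.0511
```

Run:
```python
from h import *
T=ctrl.camera_params('top');c=lambda x,y:(x/2.5+110,y/2.5+150)
W=np.load('w1.npy',allow_pickle=True).item()
print('knob top z.085',px(W,395,167,.085),px(W,395,167,.09),px(W,395,167,.095))
s=ctrl.read_state();print(s['tool_pos'],s['force'],s['grip_width'])
go([.56,-.02,.28],180);go([.56,-.02,.28],90)
```

```text
knob top z.085 [ 0.62591455 -0.10554735  0.085     ] [ 0.62467451 -0.10468479  0.09      ] [ 0.62343448 -0.10382223  0.095     ]
[0.53134038 0.43845982 0.25397059] [-0.38743864 -0.30623727  0.9268834 ] 0.051074611942914405
shift [-0.1184 -0.4436 -0.0292] turn [ 0.0082  0.0082 -0.1978]
shift [-0.1184 -0.4436 -0.0292] turn [ 0.0126 -0.      1.373 ]
```

Run:
```python
from h import *
go([.60,-.10,.24],181)
```

```text
shift [-0.173  -0.5146  0.0106] turn [ 0.0082  0.0083 -0.2152]
```

Call:
jog_arm([
  [0.2,[-0.17,-0.515,0.0],[0.008,0.008,-0.1]],
  [0.2,[-0.17,-0.515,0.0],[0.008,0.008,-0.215]],
  [0.2,[-0.17,-0.515,0.0],[0.008,0.008,-0.215]],
  [0.2,[-0.17,-0.515,0.0],[0.008,0.008,-0.215]],
  [0.2,[-0.17,-0.515,0.0],[0.008,0.008,-0.215]],
  [0.2,[-0.17,-0.515,0.0],[0.008,0.008,-0.215]],
  [0.2,[-0.17,-0.515,0.0],[0.008,0.008,-0.215]],
  [0.2,[-0.17,-0.515,0.0],[0.008,0.008,-0.215]],
  [0.2,[-0.17,-0.515,0.0],[0.008,0.008,-0.215]],
  [0.2,[-0.17,-0.515,0.0],[0.008,0.008,-0.215]],
])

```text
t: 13.22
tool_pos: [0.5789, 0.0208, 0.2461]
tool_rot: [-179.6, -0.5, -179.0]
force: [0.9, 0.7, -0.8]
grip_width: 0.0512
```

Run:
```python
from h import *
go([.60,-.10,.24],181)
```

```text
shift [-0.019  -0.1211  0.0068] turn [-0.0071 -0.0082 -0.0001]
```

Call:
jog_arm([
  [0.2,[-0.019,-0.04,0.006],[0,0,0]],
  [0.2,[-0.019,-0.08,0.006],[0,0,0]],
  [0.2,[-0.019,-0.11,0.006],[0,0,0]],
  [0.2,[-0.019,-0.12,0.006],[0,0,0]],
  [0.2,[-0.019,-0.12,0.006],[0,0,0]],
])

```text
t: 13.63
tool_pos: [0.5999, -0.0995, 0.2404]
tool_rot: [-179.6, -0.5, -179.2]
force: [0.1, -0.5, -0.3]
grip_width: 0.0513
```

Run:
```python
from h import *
s=ctrl.read_state();print(s['tool_pos'],s['tool_rot'],s['joint_positions'])
p=ctrl.camera_params('wrist');im=ctrl.get_image('wrist');cv2.imwrite("pics/w3.png",im);np.save('w3.npy',p,allow_pickle=True)
W=np.load('w1.npy',allow_pickle=True).item()
hsv=cv2.cvtColor(im,cv2.COLOR_BGR2HSV);m=cv2.inRange(hsv,(0,200,120),(2,255,255))|cv2.inRange(hsv,(175,200,120),(180,255,255))
n,l,st,ce=cv2.connectedComponentsWithStats(m)
for i in range(1,n):
  if st[i,4]>60:
    print(st[i],ce[i],tri(W,(395,167),p,ce[i]))
```

```text
[ 0.59994826 -0.09953347  0.24040365] [-179.57181145   -0.51093051 -179.24343369] [-9.14246594e+00  1.90567327e+01 -1.12332201e-02  7.13617480e+01
 -5.09648275e-01 -9.89903025e+00]
[302 203  24  23 446] [313.76457399 214.06502242] (array([ 0.62573979, -0.10541287,  0.08596016]), np.float64(0.0001353305247447382))
```

View pics/w3.png

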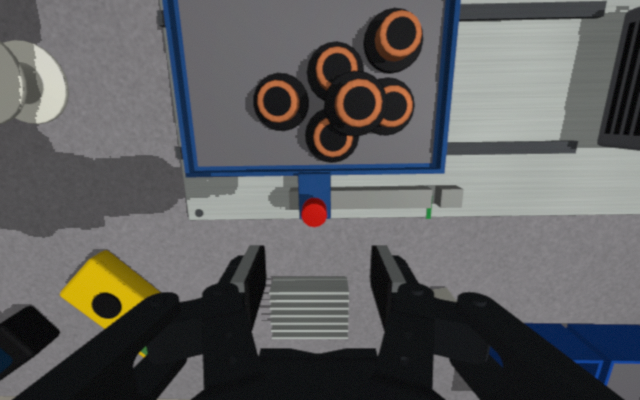

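Run:
```python
from h import *
go([.6257,-.1054,.058],181)
```

```text
shift [-0.0272 -0.007   0.1823] turn [-0.0064 -0.0089 -0.0025]
```

Call:
jog_arm([
  [0.2,[-0.026,-0.006,0.0],[-0.006,-0.009,0]],
  [0.2,[-0.027,-0.007,0.04],[-0.006,-0.009,0]],
  [0.2,[-0.027,-0.007,0.08],[-0.006,-0.009,0]],
  [0.2,[-0.027,-0.007,0.12],[-0.006,-0.009,0]],
  [0.2,[-0.027,-0.007,0.15],[-0.006,-0.009,0]],
  [0.2,[-0.027,-0.007,0.172],[-0.006,-0.009,0]],
  [0.2,[-0.027,-0.007,0.18],[-0.006,-0.009,0]],
  [0.2,[-0.027,-0.007,0.182],[-0.006,-0.009,0]],
  [0.2,[-0.027,-0.007,0.182],[-0.006,-0.009,0]],
])

```text
t: 14.43
tool_pos: [0.6261, -0.1036, 0.059]
tool_rot: [-180.0, 0.0, -178.9]
force: [0.7, 0.0, 0.6]
grip_width: 0.0513
```

Call:
jog_arm([
  [-1,[0,0,0],[0,0,0]],
  [-1,[0,0,0],[0,0,0]],
  [-1,[0,0,0],[0,0,0]],
  [-1,[0,0,0],[0,0,0]],
  [-1,[0,0,0],[0,0,0]],
])

```text
t: 14.85
tool_pos: [0.6275, -0.1047, 0.0608]
tool_rot: [-180.0, 0.2, -179.0]
force: [-0.1, 1.6, 6.9]
grip_width: 0.0243
```

Call:
jog_arm([
  [-1,[0,0,-0.004],[0,0,0]],
  [-1,[0,0,-0.008],[0,0,0]],
  [-1,[0,0,-0.012],[0,0,0]],
  [-1,[0,0,-0.015],[0,0,0]],
  [-1,[0,0,-0.016],[0,0,0]],
  [-1,[0,0,-0.016],[0,0,0]],
])

```text
t: 15.35
tool_pos: [0.6272, -0.1047, 0.0749]
tool_rot: [-180.0, 0.2, -179.0]
force: [7.3, 0.8, -7.7]
grip_width: 0.0242
```

Call:
jog_arm([
  [-1,[0,0.002,0],[0,0,0]],
  [-1,[0,0.006,0],[0,0,0]],
  [-1,[0,0.013,0],[0,0,0]],
  [-1,[0,0.022,0],[0,0,0]],
  [-1,[0.0005,0.031,0],[0,0,0]],
  [-1,[0.0005,0.04,0],[0,0,0]],
  [-1,[0.0005,0.049,0],[0,0,0]],
  [-1,[0.0005,0.058,0],[0,0,0]],
  [-1,[0.0005,0.066,0],[0,0,0]],
  [-1,[0.0005,0.072,0],[0,0,0]],
])

```text
t: 16.18
tool_pos: [0.6251, -0.0329, 0.0744]
tool_rot: [-179.9, 0.1, -179.0]
force: [5.8, -2.2, -7.8]
grip_width: 0.0243
```

Call:
jog_arm([
  [-1,[0,0.005,0],[0,0,0]],
  [-1,[0,0.013,0],[0,0,0]],
  [-1,[0,0.022,0],[0,0,0]],
  [-1,[0,0.031,0],[0,0,0]],
  [-1,[0.0005,0.04,0],[0,0,0]],
  [-1,[0.0005,0.049,0],[0,0,0]],
  [-1,[0.0005,0.057,0],[0,0,0]],
  [-1,[0.0005,0.063,0],[0,0,0]],
  [-1,[0.0005,0.067,0],[0,0,0]],
  [-1,[0.0005,0.068,0],[0,0,0]],
])

```text
t: 17.02
tool_pos: [0.623, 0.0353, 0.0742]
tool_rot: [-179.9, 0.1, -179.0]
force: [4.7, -1.3, -7.7]
grip_width: 0.0241
```

Run:
```python
from h import *
s=ctrl.read_state();print(s['tool_pos'],s['tool_rot'],s['force'],s['grip_width'])
im=ctrl.get_image('top');cv2.imwrite('pics/t2.png',cv2.resize(im[150:300,110:430],None,fx=2.5,fy=2.5,interpolation=cv2.INTER_CUBIC))
```

```text
[0.62303775 0.03529644 0.07422099] [-1.79890504e+02  7.35905855e-02 -1.78998792e+02] [ 4.6888637 -1.3423793 -7.7013721] 0.02405523343406909
```

View pics/t2.png

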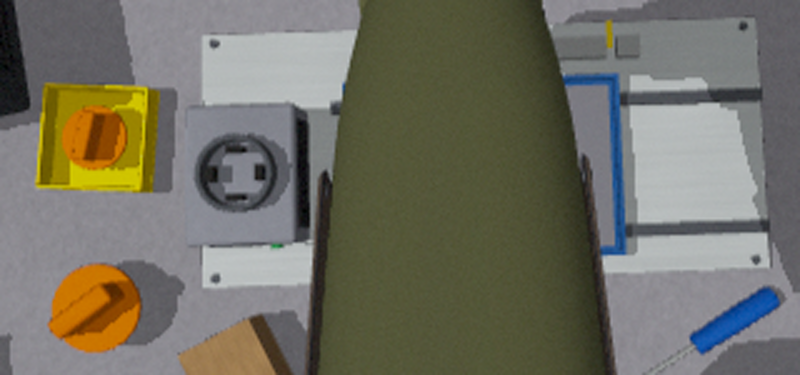

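Call:
jog_arm([
  [-1,[0,0,0.004],[0,0,0]],
  [-1,[0,0,0.008],[0,0,0]],
  [-1,[0,0,0.012],[0,0,0]],
  [-1,[0,0,0.015],[0,0,0]],
  [-1,[0,0,0.0155],[0,0,0]],
  [-1,[0,0,0.0155],[0,0,0]],
])

```text
t: 17.57
tool_pos: [0.6233, 0.0352, 0.0608]
tool_rot: [-180.0, 0.1, -179.0]
force: [-0.6, 1.1, 8.3]
grip_width: 0.0243
```

Run:
```python
from h import *
s=ctrl.read_state();print(s['tool_pos'],s['tool_rot'],s['force'],s['grip_width'])
```

```text
[0.62327002 0.03522465 0.06081368] [-1.79959598e+02  1.46706515e-01 -1.79020646e+02] [-0.60903374  1.12242868  8.31055181] 0.024313029145318178
```

Call:
jog_arm([
  [0.2,[0,0,0],[0,0,0]],
  [0.3,[0,0,0],[0,0,0]],
  [0.3,[0,0,0],[0,0,0]],
  [0.3,[0,0,-0.03],[0,0,0]],
  [0.3,[0,0,-0.07],[0,0,0]],
  [0.3,[0.0,0,-0.11],[0,0,0]],
  [0.3,[0.02,0,-0.15],[0,0,0]],
  [0.3,[0.03,0,-0.19],[0,0,0]],
  [0.3,[0.02,0,-0.2],[0,0,0]],
  [0.3,[0.02,0,-0.2],[0,0,0]],
])

```text
t: 18.4
tool_pos: [0.6048, 0.0351, 0.2638]
tool_rot: [-179.9, 0.5, -179.0]
force: [0.6, 0.0, -0.4]
grip_width: 0.0557
```

Run:
```python
from h import *
s=ctrl.read_state();print(s['tool_pos'],s['tool_rot'],s['joint_positions'])
p=ctrl.camera_params('wrist');im=ctrl.get_image('wrist');cv2.imwrite("pics/w4.png",im);np.save('w4.npy',p,allow_pickle=True)
hsv=cv2.cvtColor(im,cv2.COLOR_BGR2HSV);m=cv2.inRange(hsv,(0,200,120),(2,255,255))|cv2.inRange(hsv,(175,200,120),(180,255,255))
n,l,st,ce=cv2.connectedComponentsWithStats(m)
for i in range(1,n):
  if st[i,4]>60: print(st[i],ce[i],px(p,*ce[i],.086))
```

```text
[0.60478304 0.03506855 0.26379476] [-179.94852483    0.46486178 -179.02241946] [ 3.35723442e+00  1.76340136e+01  1.06685383e+00  7.29705165e+01
 -7.07320272e-02  2.37957733e+00]
[306 186  24  22 399] [317.80701754 196.30325815] [0.62141927 0.03415635 0.086     ]
```

View pics/w4.png

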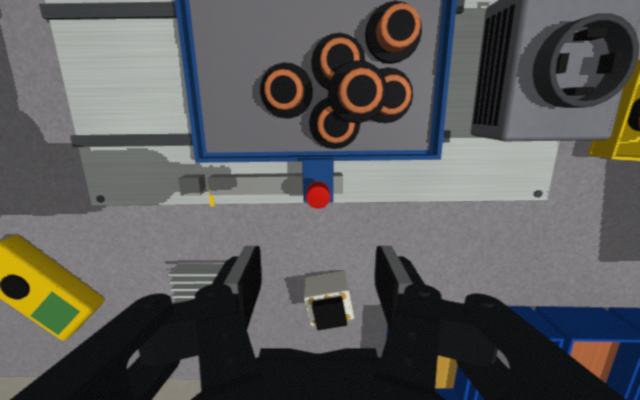

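Run:
```python
from h import *
L=lambda f:np.load(f,allow_pickle=True).item()
W1,W3,W4=L('w1.npy'),L('w3.npy'),L('w4.npy')
print('F',tri(W1,(312.3,187.5),W3,(277.5,101)),'C',tri(W1,(312.5,138),W3,(358,103)),'A',tri(W1,(265.5,104),W3,(400,35.5)))
# bottom inner corner of tray: w1 (363,56 outer), w3 (445,171)
print('tray corner',tri(W1,(366,54),W3,(444,172)))
for n,q,z in[('A',(400.5,25.5),.07),('B',(393,94),.07),('C',(361,91),.11),('D',(339,57),.07),('E',(334,122),.07),('F',(285,90),.07)]:print(n,np.round(px(W4,*q,z),4))
for q in[(440,158),(199,160)]:print('tray near corners',px(W4,*q,.043))
im=cv2.imread('pics/w4.png');cv2.imwrite('pics/w4c.png',cv2.resize(im[0:175,180:470],None,fx=2.7,fy=2.7,interpolation=cv2.INTER_CUBIC))
```

```text
F (array([ 0.51700315, -0.14755385,  0.02328062]), np.float64(0.0018375544243774261)) C (array([ 0.51976399, -0.06764012,  0.0976327 ]), np.float64(0.00032060631605109163)) A (array([ 0.45847986, -0.02739108,  0.06196247]), np.float64(0.000841767027564339))
tray corner (array([0.58758558, 0.03343465, 0.05077076]), np.float64(0.00035034793651509706))
A [0.4543 0.1106 0.07  ]
B [0.5165 0.1088 0.07  ]
C [0.5163 0.071  0.11  ]
D [0.483  0.0526 0.07  ]
E [0.5452 0.0497 0.07  ]
F [ 0.5146 -0.001   0.07  ]
tray near corners [0.58462647 0.17559364 0.043     ]
tray near corners [ 0.59193013 -0.10501437  0.043     ]
```

View pics/w4c.png

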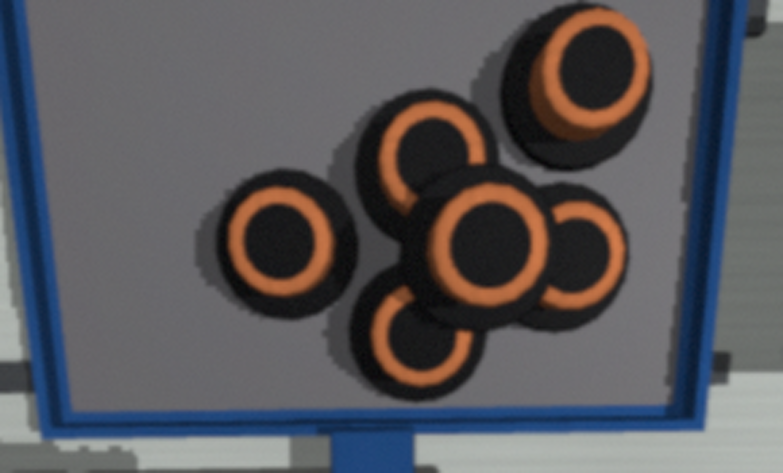

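```bash
cat >> h.py <<'E'
def way(*ps,yaw=181.):
    for p in ps: go(p,yaw)
E
python3 - <<'E'
from h import *
W4=np.load('w4.npy',allow_pickle=True).item()
for n,q,z in[('A',(401.1,25.2),.07),('B',(392.2,93.3),.07),('C',(361.5,90.4),.11),('D',(340,57.4),.07),('E',(336.3,123),.07),('F',(283.7,88.9),.07)]:print(n,np.round(px(W4,*q,z),4))
p=px(W4,361.5,90.4,.11)
way([p[0],p[1],.16],[p[0],p[1],.086])
E
```

```text
A [0.454  0.1112 0.07  ]
B [0.5159 0.1079 0.07  ]
C [0.5158 0.0714 0.11  ]
D [0.4834 0.0536 0.07  ]
E [0.5461 0.0521 0.07  ]
F [ 0.5136 -0.0023  0.07  ]
shift [0.0875 0.038  0.1005] turn [-0.001   0.0041 -0.0003]
shift [0.0878 0.038  0.1745] turn [-0.001   0.0041 -0.0003]
```

Call:
jog_arm([
  [0.6,[0.03,0.01,0.0],[0,0.004,0]],
  [0.6,[0.07,0.03,0.02],[0,0.004,0]],
  [0.6,[0.088,0.038,0.05],[0,0.004,0]],
  [0.6,[0.088,0.038,0.09],[0,0.004,0]],
  [0.6,[0.088,0.038,0.125],[0,0.004,0]],
  [0.6,[0.088,0.038,0.15],[0,0.004,0]],
  [0.6,[0.088,0.038,0.166],[0,0.004,0]],
  [0.6,[0.088,0.038,0.174],[0,0.004,0]],
  [0.6,[0.088,0.038,0.174],[0,0.004,0]],
])

```text
t: 19.2
tool_pos: [0.5106, 0.0709, 0.0816]
tool_rot: [-179.9, -0.6, -179.0]
force: [0.5, 0.1, 0.7]
grip_width: 0.0685
```

Call:
jog_arm([
  [0,[0,0,0],[0,0,0]],
  [-0.3,[0,0,0],[0,0,0]],
  [-1,[0,0,0],[0,0,0]],
  [-1,[0,0,0],[0,0,0]],
  [-1,[0,0,0],[0,0,0]],
  [-1,[0,0,0],[0,0,0]],
  [-1,[0,0,-0.005],[0,0,0]],
  [-1,[0,0,-0.02],[0,0,0]],
  [-1,[0,0,-0.04],[0,0,0]],
  [-1,[0,0,-0.04],[0,0,0]],
])

```text
t: 20.03
tool_pos: [0.5161, 0.0716, 0.1281]
tool_rot: [-180.0, 0.1, -179.0]
force: [1.1, 0.6, -1.5]
grip_width: 0.0379
```

Run:
```python
from h import *
s=ctrl.read_state();print(s['tool_pos'],s['tool_rot'],s['force'],s['grip_width'])
way([.451,-.060,.125],[.451,-.06,.0465])
```

```text
[0.51607838 0.0715729  0.12814904] [-1.79957922e+02  6.97431991e-02 -1.79019017e+02] [ 1.06471937  0.56403139 -1.50877634] 0.03790479491717202
shift [ 0.0673 -0.1304  0.0032] turn [-0.0007  0.0012 -0.0003]
shift [ 0.0674 -0.1304  0.0817] turn [-0.0007  0.0012 -0.0003]
```

Call:
jog_arm([
  [-1,[0.02,-0.03,0],[0,0,0]],
  [-1,[0.04,-0.07,0],[0,0,0]],
  [-1,[0.06,-0.11,0],[0,0,0]],
  [-1,[0.067,-0.13,0.0],[0,0,0]],
  [-1,[0.067,-0.13,0.03],[0,0,0]],
  [-1,[0.067,-0.13,0.055],[0,0,0]],
  [-1,[0.067,-0.13,0.07],[0,0,0]],
  [-1,[0.067,-0.13,0.077],[0,0,0]],
  [-1,[0.067,-0.13,0.08],[0,0,0]],
  [-1,[0.067,-0.13,0.08],[0,0,0]],
])

```text
t: 20.87
tool_pos: [0.4464, -0.06, 0.0462]
tool_rot: [-179.9, -0.4, -179.0]
force: [-12.5, -0.6, 19.8]
grip_width: 0.0381
```

Run:
```python
from h import *
s=ctrl.read_state();print(s['tool_pos'],s['force'],s['grip_width'])
p=[.5136,-.0023]
way([*p,.13],[*p,.0465])
```

```text
[ 0.44642456 -0.06004032  0.0461851 ] [-12.54932351  -0.6308879   19.84512154] 0.03806432415979917
shift [-0.0675  0.0564 -0.0844] turn [-0.0018 -0.0078 -0.0004]
shift [-0.0681  0.0566 -0.0009] turn [-0.0018 -0.0078 -0.0004]
```

Call:
jog_arm([
  [-1,[0,0,-0.0015],[0,0,0]],
  [-0.4,[0,0,-0.0015],[0,0,0]],
  [0,[0,0,-0.0015],[0,0,0]],
  [0.2,[0,0,-0.0015],[0,0,0]],
  [0.2,[0,0,-0.0015],[0,0,0]],
  [0.2,[0,0,-0.03],[0,0,0]],
  [0.2,[0,0,-0.06],[0,0,0]],
  [0.2,[0,0,-0.09],[0,0,0]],
  [0.2,[0,0,-0.13],[0,0,0]],
  [0.2,[0,0,-0.16],[0,0,0]],
])

```text
t: 21.7
tool_pos: [0.4498, -0.0597, 0.2078]
tool_rot: [-179.9, -0.1, -179.0]
force: [0.8, -0.8, -0.3]
grip_width: 0.0515
```

Run:
```python
from h import *
s=ctrl.read_state();print(s['tool_pos'],s['force'],s['grip_width'])
go([.5136,-.0023,.2],91)
p=ctrl.camera_params('wrist');im=ctrl.get_image('wrist');cv2.imwrite("pics/w5.png",im);np.save('w5.npy',p,allow_pickle=True)
```

```text
[ 0.4498067  -0.05966607  0.2077976 ] [ 0.77861409 -0.82585479 -0.26105234] 0.05151111301581175
shift [-0.0648  0.0563  0.0076] turn [-2.8000e-03 -7.0000e-04  1.5707e+00]
```

View pics/w5.png

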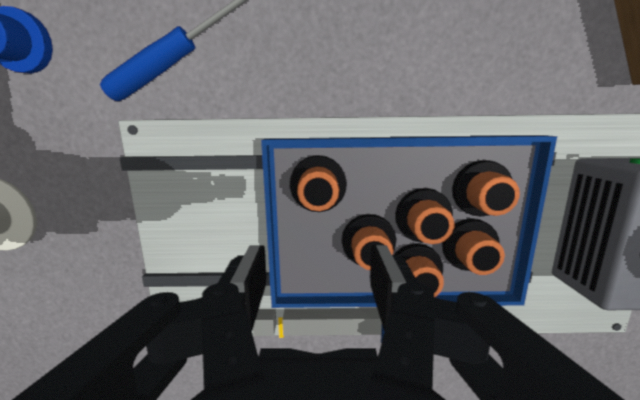

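Call:
jog_arm([
  [0.2,[-0.03,0.03,0],[0,0,0.12]],
  [0.2,[-0.06,0.05,0],[0,0,0.24]],
  [0.2,[-0.065,0.056,0],[0,0,0.36]],
  [0.2,[-0.065,0.056,0],[0,0,0.48]],
  [0.2,[-0.065,0.056,0],[0,0,0.6]],
  [0.2,[-0.065,0.056,0],[0,0,0.72]],
  [0.2,[-0.065,0.056,0],[0,0,0.84]],
  [0.2,[-0.065,0.056,0],[0,0,0.96]],
  [0.2,[-0.065,0.056,0],[0,0,1.08]],
  [0.2,[-0.065,0.056,0],[0,0,1.2]],
])

```text
t: 22.58
tool_pos: [0.5135, -0.0025, 0.2046]
tool_rot: [-179.8, -0.0, 111.9]
force: [-1.0, 0.8, 1.2]
grip_width: 0.0511
```

Call:
jog_arm([
  [0.2,[0,0,0],[0,0,0.12]],
  [0.2,[0,0,0],[0,0,0.24]],
  [0.2,[0,0,0],[0,0,0.36]],
  [0.2,[0,0,0],[0,0,0.37]],
  [0.2,[0,0,0],[0,0,0.37]],
])

```text
t: 23.0
tool_pos: [0.5135, -0.0025, 0.2047]
tool_rot: [-179.8, 0.1, 91.2]
force: [-0.1, -0.4, 0.3]
grip_width: 0.0515
```

Run:
```python
from h import *
W=np.load('w5.npy',allow_pickle=True).item()
for n,q in[('C',(318.5,189.5)),('F',(374,248)),('D',(433,223)),('A',(496.5,193.5)),('B',(485,255)),('E',(426,278))]:print(n,np.round(px(W,*q,.0705),4))
s=ctrl.read_state();print(s['tool_pos'],s['tool_rot'],s['joint_positions'])
way([.5136,-.0023,.13],[.5136,-.0023,.048],yaw=91)
```

```text
C [ 0.4472 -0.0603  0.0705]
F [ 0.5048 -0.0051  0.0705]
D [0.478  0.0493 0.0705]
A [0.448  0.1045 0.0705]
B [0.5103 0.1042 0.0705]
E [0.5366 0.0493 0.0705]
[ 0.51347513 -0.00251821  0.20468586] [-1.79777230e+02  6.27547807e-02  9.11864405e+01] [-2.36996400e-01  9.61487715e+00 -1.69477118e+01  6.36585533e+01
 -6.82687771e-02  8.85768168e+01]
shift [0.0003 0.0004 0.0747] turn [-0.0039  0.0011  0.0033]
shift [0.0004 0.0007 0.1567] turn [-0.0039  0.0011  0.0033]
```

Call:
jog_arm([
  [0.35,[0,-0.001,0.04],[-0.004,0,0]],
  [0.35,[0,-0.001,0.075],[-0.004,0,0]],
  [0.35,[0,-0.001,0.105],[-0.004,0,0]],
  [0.35,[0,-0.001,0.13],[-0.004,0,0]],
  [0.35,[0,-0.001,0.145],[-0.004,0,0]],
  [0.35,[0,-0.001,0.153],[-0.004,0,0]],
  [0.35,[0,-0.001,0.1555],[-0.004,0,0]],
  [0.35,[0,-0.001,0.1555],[-0.004,0,0]],
])

```text
t: 23.67
tool_pos: [0.5119, -0.0027, 0.0493]
tool_rot: [-180.0, 0.1, 91.1]
force: [0.2, 0.1, 0.4]
grip_width: 0.0576
```

Call:
jog_arm([
  [0,[0,0,0],[0,0,0]],
  [-0.3,[0,0,0],[0,0,0]],
  [-1,[0,0,0],[0,0,0]],
  [-1,[0,0,0],[0,0,0]],
  [-1,[0,0,0],[0,0,0]],
  [-1,[0,0,0],[0,0,0]],
])

```text
t: 24.17
tool_pos: [0.5133, -0.0027, 0.0511]
tool_rot: [179.8, 0.1, 91.1]
force: [-1.6, 0.7, 6.4]
grip_width: 0.0373
```

Run:
```python
from h import *
s=ctrl.read_state();print(s['tool_pos'],s['tool_rot'],s['force'],s['grip_width'])
way([.530,-.060,.06],yaw=91)
```

```text
[ 0.51331978 -0.00274992  0.05112835] [1.79809084e+02 6.48384356e-02 9.10539208e+01] [-1.55229065  0.74356056  6.42506978] 0.03728383193795826
shift [-0.0576  0.0157 -0.0088] turn [0.0033 0.0011 0.0009]
```

Call:
jog_arm([
  [-1,[0,0,-0.008],[0,0,0]],
  [-1,[0,0,-0.018],[0,0,0]],
  [-1,[-0.015,0.004,-0.018],[0,0,0]],
  [-1,[-0.035,0.01,-0.018],[0,0,0]],
  [-1,[-0.052,0.015,-0.018],[0,0,0]],
  [-1,[-0.058,0.017,-0.018],[0,0,0]],
  [-1,[-0.058,0.017,-0.018],[0,0,0]],
  [-1,[-0.058,0.017,-0.01],[0,0,0]],
  [-1,[-0.058,0.017,-0.003],[0,0,0]],
  [-1,[-0.058,0.017,-0.001],[0,0,0]],
])

```text
t: 25.0
tool_pos: [0.5297, -0.0597, 0.051]
tool_rot: [180.0, 0.1, 91.1]
force: [-9.7, 0.6, 30.8]
grip_width: 0.0376
```

Call:
jog_arm([
  [-1,[0,0,0],[0,0,0]],
  [-0.4,[0,0,0],[0,0,0]],
  [0,[0,0,0],[0,0,0]],
  [0.2,[0,0,0],[0,0,0]],
  [0.2,[0,0,0],[0,0,0]],
  [0.2,[0,0,-0.02],[0,0,0]],
  [0.2,[0,0,-0.05],[0,0,0]],
  [0.2,[0,0,-0.09],[0,0,0]],
  [0.2,[0,0,-0.1],[0,0,0]],
  [0.2,[0,0,-0.1],[0,0,0]],
])

```text
t: 25.83
tool_pos: [0.5326, -0.0604, 0.1539]
tool_rot: [179.6, 0.1, 91.0]
force: [0.4, -0.3, -0.0]
grip_width: 0.0511
```

Run:
```python
from h import *
s=ctrl.read_state();print(s['tool_pos'],s['tool_rot'],s['force'],s['grip_width'])
way([.5461,.0521,.15],[.5461,.0521,.05],yaw=91)
way([.4834,.0536,.15],[.4834,.0536,.05],yaw=91)
```

```text
[ 0.53258998 -0.06037134  0.15386242] [1.79616057e+02 1.02738504e-01 9.10497330e+01] [ 0.41838469 -0.32794011 -0.02531249] 0.0511005443358858
shift [0.1122 0.0155 0.0038] turn [0.0067 0.0018 0.0009]
shift [0.1124 0.0149 0.1038] turn [0.0067 0.0018 0.0009]
shift [ 0.1149 -0.0471  0.0033] turn [0.0067 0.0018 0.0009]
shift [ 0.115  -0.0478  0.1033] turn [0.0067 0.0018 0.0009]
```

Call:
jog_arm([
  [0.2,[0.02,0.015,0],[0.006,0,-0.124]],
  [0.2,[0.05,0.015,0],[0.006,0,-0.248]],
  [0.2,[0.08,0.015,0],[0.006,0,-0.372]],
  [0.2,[0.11,0.015,0],[0.006,0,-0.496]],
  [0.2,[0.112,0.015,0],[0.006,0,-0.62]],
  [0.2,[0.112,0.015,0],[0.006,0,-0.744]],
  [0.3,[0.112,0.015,0],[0.006,0,-0.868]],
  [0.3,[0.112,0.015,0],[0.006,0,-0.992]],
  [0.3,[0.112,0.015,0],[0.006,0,-1.116]],
  [0.3,[0.112,0.015,0],[0.006,0,-1.24]],
])

```text
t: 26.67
tool_pos: [0.5418, 0.0521, 0.1484]
tool_rot: [-179.6, -0.3, 162.5]
force: [0.3, -0.2, -0.4]
grip_width: 0.0556
```

Run:
```python
from h import *
s=ctrl.read_state();print(s['tool_pos'],s['tool_rot'],s['force'],s['grip_width'])
way([.5461,.0521,.05],yaw=163)
```

```text
[0.54175439 0.05212046 0.14839344] [-179.63006807   -0.29158484  162.45492662] [ 0.30267919 -0.22944675 -0.36223528] 0.055610172178020216
shift [-0.0047  0.0019  0.0984] turn [-0.0064 -0.0051 -0.0095]
```

Call:
jog_arm([
  [0.35,[-0.002,0.001,0.0],[-0.005,-0.004,0]],
  [0.35,[-0.002,0.001,0.02],[-0.005,-0.004,0]],
  [0.35,[-0.002,0.001,0.05],[-0.005,-0.004,0]],
  [0.35,[-0.002,0.001,0.075],[-0.005,-0.004,0]],
  [0.35,[-0.002,0.001,0.09],[-0.005,-0.004,0]],
  [0.35,[-0.002,0.001,0.097],[-0.005,-0.004,0]],
  [0.35,[-0.002,0.001,0.098],[-0.005,-0.004,0]],
  [0.35,[-0.002,0.001,0.098],[-0.005,-0.004,0]],
])

```text
t: 27.33
tool_pos: [0.5444, 0.0518, 0.0519]
tool_rot: [-180.0, 0.0, 162.0]
force: [0.3, 0.4, -0.0]
grip_width: 0.0574
```

Call:
jog_arm([
  [0,[0,0,0],[0,0,0]],
  [-0.3,[0,0,0],[0,0,0]],
  [-1,[0,0,0],[0,0,0]],
  [-1,[0,0,0],[0,0,0]],
  [-1,[0,0,0],[0,0,0]],
  [-1,[0,0,0],[0,0,0]],
])

```text
t: 27.83
tool_pos: [0.5459, 0.0522, 0.054]
tool_rot: [179.9, 0.2, 162.1]
force: [-2.0, 0.4, 6.6]
grip_width: 0.0369
```

Run:
```python
from h import *
s=ctrl.read_state();print(s['tool_pos'],s['tool_rot'],s['force'],s['grip_width'])
way([.543,.026,.06],yaw=163)
```

```text
[0.54589927 0.05216916 0.05400713] [179.93890008   0.21503747 162.05719425] [-1.99586565  0.37112908  6.55410449] 0.036929080990629755
shift [-0.0053 -0.0258 -0.006 ] turn [ 0.001   0.0038 -0.0165]
```

Call:
jog_arm([
  [-1,[0,0,-0.008],[0,0,0]],
  [-1,[0,0,-0.018],[0,0,0]],
  [-1,[-0.002,-0.01,-0.018],[0,0,0]],
  [-1,[-0.004,-0.02,-0.018],[0,0,0]],
  [-1,[-0.004,-0.026,-0.018],[0,0,0]],
  [-1,[-0.004,-0.026,-0.018],[0,0,0]],
  [-1,[-0.004,-0.026,-0.012],[0,0,0]],
  [-1,[-0.004,-0.026,-0.007],[0,0,0]],
  [-1,[-0.004,-0.026,-0.004],[0,0,0]],
  [-1,[-0.004,-0.026,-0.004],[0,0,0]],
])

```text
t: 28.67
tool_pos: [0.5394, 0.0261, 0.0549]
tool_rot: [-179.9, -0.1, 162.1]
force: [-0.4, -0.3, -2.9]
grip_width: 0.037
```

Run:
```python
from h import *
s=ctrl.read_state();print(s['tool_pos'],s['tool_rot'],s['force'],s['grip_width'])
```

```text
[0.53937835 0.02605198 0.0548805 ] [-1.79931280e+02 -5.07252107e-02  1.62096846e+02] [-0.44332642 -0.28326295 -2.86063975] 0.03701970477268417
```

Call:
jog_arm([
  [-1,[0,0,0.002],[0,0,0]],
  [-0.4,[0,0,0.002],[0,0,0]],
  [0,[0,0,0.002],[0,0,0]],
  [0.2,[0,0,0.002],[0,0,0]],
  [0.2,[0,0,0.002],[0,0,0]],
  [0.2,[0,0,-0.02],[0,0,0]],
  [0.2,[0,0,-0.05],[0,0,0]],
  [0.2,[0,0,-0.09],[0,0,0]],
  [0.2,[0,0,-0.1],[0,0,0]],
  [0.2,[0,0,-0.1],[0,0,0]],
])

```text
t: 29.5
tool_pos: [0.5435, 0.0261, 0.1605]
tool_rot: [179.9, 0.5, 162.1]
force: [-0.2, 0.8, 0.3]
grip_width: 0.0512
```

Run:
```python
from h import *
s=ctrl.read_state();print(s['tool_pos'],s['tool_rot'],s['force'],s['grip_width'])
way([.4834,.0536,.15],yaw=107)
```

```text
[0.54354919 0.02614198 0.16053532] [179.86955999   0.49718019 162.08055869] [-0.15052876  0.76698959  0.27198825] 0.05117385318114669
shift [0.0658 0.0076 0.01  ] turn [0.0063 0.0069 0.9613]
```

Call:
jog_arm([
  [0.2,[0.03,0.004,0],[0,0.004,0.124]],
  [0.2,[0.064,0.0076,0.005],[0,0.004,0.248]],
  [0.2,[0.064,0.0076,0.01],[0,0.004,0.372]],
  [0.2,[0.064,0.0076,0.01],[0,0.004,0.496]],
  [0.2,[0.064,0.0076,0.01],[0,0.004,0.62]],
  [0.2,[0.064,0.0076,0.01],[0,0.004,0.744]],
  [0.3,[0.064,0.0076,0.01],[0,0.004,0.868]],
  [0.35,[0.064,0.0076,0.01],[0,0.004,0.96]],
  [0.35,[0.064,0.0076,0.01],[0,0.004,0.96]],
  [0.35,[0.064,0.0076,0.01],[0,0.004,0.96]],
])

```text
t: 30.33
tool_pos: [0.4812, 0.0528, 0.1453]
tool_rot: [-179.9, -0.1, 107.2]
force: [0.0, 0.4, -0.2]
grip_width: 0.0575
```

Run:
```python
from h import *
s=ctrl.read_state();print(s['tool_pos'],s['tool_rot'],s['grip_width'])
way([.4834,.0536,.052],yaw=107)
p=ctrl.camera_params('wrist');im=ctrl.get_image('wrist');cv2.imwrite("pics/w6.png",im);np.save('w6.npy',p,allow_pickle=True)
```

```text
[0.48122358 0.05283641 0.14531664] [-1.79873909e+02 -1.42133833e-01  1.07232741e+02] 0.057482038972317656
shift [-0.0001  0.0025  0.0933] turn [-0.0022 -0.0025  0.0041]
```

View pics/w6.png

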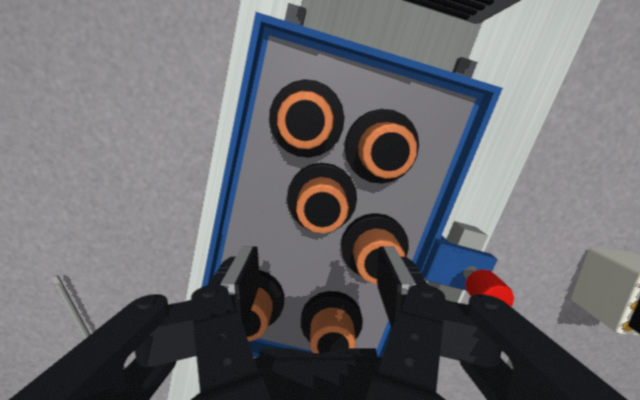

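Call:
jog_arm([
  [0.35,[0,0.002,0.02],[-0.002,-0.002,0]],
  [0.35,[0,0.002,0.05],[-0.002,-0.002,0]],
  [0.35,[0,0.002,0.075],[-0.002,-0.002,0]],
  [0.35,[0,0.002,0.088],[-0.002,-0.002,0]],
  [0.35,[0,0.002,0.093],[-0.002,-0.002,0]],
  [0.35,[0,0.002,0.093],[-0.002,-0.002,0]],
  [0.35,[0,0.002,0.093],[-0.002,-0.002,0]],
])

```text
t: 30.97
tool_pos: [0.4838, 0.0537, 0.0536]
tool_rot: [179.9, -0.0, 107.1]
force: [0.2, -0.3, 0.4]
grip_width: 0.0576
```

Call:
jog_arm([
  [0,[0,0,0],[0,0,0]],
  [-0.3,[0,0,0],[0,0,0]],
  [-1,[0,0,0],[0,0,0]],
  [-1,[0,0,0],[0,0,0]],
  [-1,[0,0,0],[0,0,0]],
  [-1,[0,0,0],[0,0,0]],
])

```text
t: 31.47
tool_pos: [0.4845, 0.0537, 0.0549]
tool_rot: [179.8, 0.0, 107.1]
force: [-2.4, -0.8, 5.1]
grip_width: 0.0368
```

Run:
```python
from h import *
W=np.load('w6.npy',allow_pickle=True).item()
for n,q in[('A',(305,118.5)),('B',(387,150.5)),('D',(322,206)),('E',(379,255))]:print(n,np.round(px(W,*q,.0705),4))
s=ctrl.read_state();print(s['tool_pos'],s['tool_rot'],s['force'],s['grip_width'])
way([.4485,.028,.06],yaw=107)
```

```text
A [0.4526 0.1127 0.0705]
B [0.513  0.109  0.0705]
D [0.482  0.0573 0.0705]
E [0.5353 0.0329 0.0705]
[0.4844948  0.05369002 0.05486764] [1.79818350e+02 1.54924027e-02 1.07091337e+02] [-2.43912859 -0.79147635  5.13867055] 0.03681760897346978
shift [-0.014  -0.0419 -0.0053] turn [0.0032 0.0003 0.0016]
```

Call:
jog_arm([
  [-1,[0,0,-0.008],[0,0,0]],
  [-1,[0,0,-0.018],[0,0,0]],
  [-1,[-0.005,-0.015,-0.018],[0,0,0]],
  [-1,[-0.01,-0.03,-0.018],[0,0,0]],
  [-1,[-0.014,-0.042,-0.018],[0,0,0]],
  [-1,[-0.014,-0.042,-0.018],[0,0,0]],
  [-1,[-0.014,-0.042,-0.012],[0,0,0]],
  [-1,[-0.014,-0.042,-0.006],[0,0,0]],
  [-1,[-0.014,-0.042,-0.002],[0,0,0]],
  [-1,[-0.014,-0.042,-0.002],[0,0,0]],
])

```text
t: 32.3
tool_pos: [0.4481, 0.0282, 0.0549]
tool_rot: [179.9, -0.0, 107.1]
force: [-0.7, -0.2, 1.5]
grip_width: 0.0367
```

Call:
jog_arm([
  [-1,[0,0,0],[0,0,0]],
  [-0.4,[0,0,0],[0,0,0]],
  [0,[0,0,0],[0,0,0]],
  [0.2,[0,0,0],[0,0,0]],
  [0.2,[0,0,0],[0,0,0]],
  [0.2,[0,0,-0.02],[0,0,0]],
  [0.2,[0,0,-0.05],[0,0,0]],
  [0.2,[0,0,-0.09],[0,0,0]],
  [0.2,[0,0,-0.1],[0,0,0]],
  [0.2,[0,0,-0.1],[0,0,0]],
])

```text
t: 33.13
tool_pos: [0.4503, 0.0281, 0.1586]
tool_rot: [179.6, 0.1, 107.1]
force: [1.1, 0.1, 0.2]
grip_width: 0.0514
```

Run:
```python
from h import *
s=ctrl.read_state();print(s['tool_pos'],s['tool_rot'],s['force'],s['grip_width'])
way([.5155,.1085,.15],yaw=107)
```

```text
[0.45027107 0.02805283 0.15859802] [1.79566666e+02 7.42438744e-02 1.07073648e+02] [1.06391219 0.09684387 0.20678974] 0.05141413958753638
shift [0.0578 0.0859 0.0092] turn [0.0076 0.0013 0.0013]
```

Call:
jog_arm([
  [0.2,[0.02,0.03,0],[0.007,0,-0.12]],
  [0.2,[0.04,0.06,0.0],[0.007,0,-0.24]],
  [0.2,[0.058,0.085,0.005],[0.007,0,-0.36]],
  [0.3,[0.058,0.085,0.01],[0.007,0,-0.48]],
  [0.35,[0.058,0.085,0.01],[0.007,0,-0.6]],
  [0.35,[0.058,0.085,0.01],[0.007,0,-0.72]],
  [0.35,[0.058,0.085,0.01],[0.007,0,-0.75]],
  [0.35,[0.058,0.085,0.01],[0.007,0,-0.75]],
  [0.35,[0.058,0.085,0.01],[0.007,0,-0.75]],
])

```text
t: 33.88
tool_pos: [0.511, 0.1081, 0.1441]
tool_rot: [-179.6, -0.2, 150.0]
force: [0.8, 0.8, 0.2]
grip_width: 0.0578
```

Run:
```python
from h import *
s=ctrl.read_state();print(s['tool_pos'],s['tool_rot'],s['grip_width'])
way([.5155,.1085,.0535],yaw=150)
```

```text
[0.510956   0.10811226 0.14410617] [-179.62044271   -0.18579702  149.97432863] 0.057840211380640744
shift [-0.004   0.0032  0.0906] turn [-0.0066 -0.0032 -0.0004]
```

Call:
jog_arm([
  [0.35,[-0.002,0.002,0.02],[-0.006,-0.002,0]],
  [0.35,[-0.002,0.002,0.05],[-0.006,-0.002,0]],
  [0.35,[-0.002,0.002,0.075],[-0.006,-0.002,0]],
  [0.35,[-0.002,0.002,0.086],[-0.006,-0.002,0]],
  [0.35,[-0.002,0.002,0.09],[-0.006,-0.002,0]],
  [0.35,[-0.002,0.002,0.09],[-0.006,-0.002,0]],
  [0.35,[-0.002,0.002,0.09],[-0.006,-0.002,0]],
])

```text
t: 34.47
tool_pos: [0.5146, 0.1088, 0.0561]
tool_rot: [179.9, 0.0, 150.0]
force: [0.3, -0.0, -0.3]
grip_width: 0.0573
```

Call:
jog_arm([
  [0,[0,0,0],[0,0,0]],
  [-0.3,[0,0,0],[0,0,0]],
  [-1,[0,0,0],[0,0,0]],
  [-1,[0,0,0],[0,0,0]],
  [-1,[0,0,0],[0,0,0]],
  [-1,[0,0,0],[0,0,0]],
])

```text
t: 34.97
tool_pos: [0.5156, 0.1092, 0.0574]
tool_rot: [179.8, 0.1, 150.0]
force: [-0.7, 0.1, 7.0]
grip_width: 0.0363
```

Run:
```python
from h import *
s=ctrl.read_state();print(s['tool_pos'],s['tool_rot'],s['force'],s['grip_width'])
way([.538,.118,.06],yaw=150)
```

```text
[0.51558093 0.10921768 0.05744093] [1.79812076e+02 1.39133851e-01 1.50044222e+02] [-0.69679853  0.14618388  7.01026539] 0.03631662730608477
shift [-0.015   0.0188 -0.0025] turn [0.0033 0.0024 0.0008]
```

Call:
jog_arm([
  [-1,[0,0,-0.008],[0,0,0]],
  [-1,[0,0,-0.018],[0,0,0]],
  [-1,[-0.005,0.006,-0.018],[0,0,0]],
  [-1,[-0.01,0.013,-0.018],[0,0,0]],
  [-1,[-0.016,0.019,-0.018],[0,0,0]],
  [-1,[-0.016,0.019,-0.018],[0,0,0]],
  [-1,[-0.016,0.019,-0.012],[0,0,0]],
  [-1,[-0.016,0.019,-0.006],[0,0,0]],
  [-1,[-0.016,0.019,-0.002],[0,0,0]],
  [-1,[-0.016,0.019,-0.002],[0,0,0]],
])

```text
t: 35.8
tool_pos: [0.5364, 0.117, 0.0574]
tool_rot: [-180.0, -0.1, 150.0]
force: [-3.1, -1.2, 8.2]
grip_width: 0.0362
```

Call:
jog_arm([
  [-1,[0,0,0],[0,0,0]],
  [-0.4,[0,0,0],[0,0,0]],
  [0,[0,0,0],[0,0,0]],
  [0.2,[0,0,0],[0,0,0]],
  [0.2,[0,0,0],[0,0,0]],
  [0.2,[0,0,-0.02],[0,0,0]],
  [0.2,[0,0,-0.05],[0,0,0]],
  [0.2,[0,0,-0.09],[0,0,0]],
  [0.2,[0,0,-0.1],[0,0,0]],
  [0.2,[0,0,-0.1],[0,0,0]],
])

```text
t: 36.63
tool_pos: [0.5401, 0.1177, 0.1609]
tool_rot: [179.7, 0.3, 150.0]
force: [-0.1, -0.3, 0.6]
grip_width: 0.0514
```

Run:
```python
from h import *
s=ctrl.read_state();print(s['tool_pos'],s['tool_rot'],s['force'],s['grip_width'])
way([.54,.03,.34],yaw=181)
```

```text
[0.54005645 0.11766425 0.16092737] [179.70848916   0.29146234 150.04576166] [-0.14778892 -0.2813488   0.64608834] 0.051369613027177276
shift [-0.0446 -0.0751 -0.1792] turn [ 0.0036  0.0063 -0.5402]
```

Call:
jog_arm([
  [0.2,[0,0,-0.04],[0,0,0]],
  [0.2,[0,0,-0.08],[0,0,-0.12]],
  [0.2,[-0.03,-0.03,-0.12],[0,0,-0.24]],
  [0.2,[-0.07,-0.06,-0.15],[0,0,-0.36]],
  [0.2,[-0.085,-0.09,-0.17],[0,0,-0.48]],
  [0.2,[-0.085,-0.1,-0.18],[0,0,-0.54]],
  [0.2,[-0.085,-0.1,-0.18],[0,0,-0.54]],
  [0.2,[-0.085,-0.1,-0.18],[0,0,-0.54]],
  [0.2,[-0.085,-0.1,-0.18],[0,0,-0.54]],
])

```text
t: 37.38
tool_pos: [0.5606, -0.012, 0.3355]
tool_rot: [179.9, -0.1, -179.1]
force: [-0.4, -0.8, -0.8]
grip_width: 0.0511
```

Run:
```python
from h import *
s=ctrl.read_state();print(s['tool_pos'],s['tool_rot'],s['t'])
ctrl.get_image('wrist')
p=ctrl.camera_params('wrist');im=ctrl.get_image('wrist');cv2.imwrite("pics/w7.png",im);np.save('w7.npy',p,allow_pickle=True)
hsv=cv2.cvtColor(im,cv2.COLOR_BGR2HSV);m=cv2.inRange(hsv,(3,90,130),(18,255,255))
cs,_=cv2.findContours(m,cv2.RETR_EXTERNAL,cv2.CHAIN_APPROX_NONE)
for c in cs:
    if cv2.contourArea(c)>300:
        e=cv2.fitEllipse(c);print(np.round(e[0],1),np.round(e[1],1),np.round(px(p,*e[0],.071)[:2],4))
```

```text
[ 0.56063068 -0.01197533  0.33549136] [ 1.79942103e+02 -9.84701847e-02 -1.79088798e+02] 37.3833
[576.9 347.9] [29.8 34.5] [0.8367 0.3986]
[345.5 153.6] [27.7 28.4] [0.5401 0.0233]
[414.4 151.2] [27.3 29.4] [0.5353 0.1125]
[280.9 142.8] [28.4 29. ] [ 0.5277 -0.0603]
[418.2  83.1] [29.5 32.4] [0.4527 0.1086]
[279.8  79.1] [30.1 32.3] [ 0.4511 -0.0605]
[351.3  77.3] [29.9 32.1] [0.4476 0.0265]
```

View pics/w7.png

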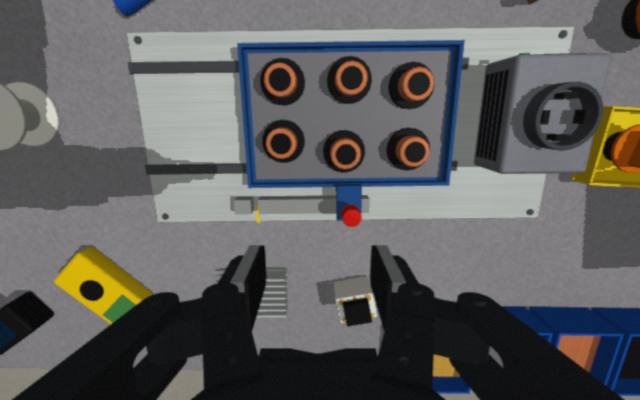

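Run:
```python
from h import *
print(ctrl.read_state()['tool_pos'])
way([.529,-.0603,.15],[.529,-.0603,.055],yaw=181)
```

```text
[ 0.56020122 -0.01112439  0.33521137]
shift [ 0.0316 -0.0488  0.1853] turn [ 0.0009 -0.0028  0.0004]
shift [ 0.0313 -0.0489  0.2803] turn [ 0.0009 -0.0028  0.0004]
```

Call:
jog_arm([
  [0.3,[0.02,-0.03,0.03],[0,0,0]],
  [0.3,[0.031,-0.049,0.07],[0,0,0]],
  [0.3,[0.031,-0.049,0.11],[0,0,0]],
  [0.3,[0.031,-0.049,0.15],[0,0,0]],
  [0.3,[0.031,-0.049,0.19],[0,0,0]],
  [0.3,[0.031,-0.049,0.225],[0,0,0]],
  [0.3,[0.031,-0.049,0.255],[0,0,0]],
  [0.3,[0.031,-0.049,0.272],[0,0,0]],
  [0.3,[0.031,-0.049,0.28],[0,0,0]],
  [0.3,[0.031,-0.049,0.28],[0,0,0]],
])

```text
t: 38.32
tool_pos: [0.5284, -0.0602, 0.0545]
tool_rot: [179.9, -0.3, -178.9]
force: [-0.4, -0.2, -0.1]
grip_width: 0.0556
```

Call:
jog_arm([
  [0,[0,0,0],[0,0,0]],
  [-0.3,[0,0,0],[0,0,0]],
  [-1,[0,0,0],[0,0,0]],
  [-1,[0,0,0],[0,0,0]],
  [-1,[0,0,0],[0,0,0]],
  [-1,[0,0,0],[0,0,0]],
])

```text
t: 38.82
tool_pos: [0.5321, -0.0614, 0.0584]
tool_rot: [180.0, 0.2, -179.0]
force: [-0.3, 1.6, 6.8]
grip_width: 0.0358
```

Call:
jog_arm([
  [-1,[0,0,-0.006],[0,0,0]],
  [-1,[0,0,-0.012],[0,0,0]],
  [-1,[-0.004,0,-0.012],[0,0,0]],
  [-1,[-0.008,0,-0.012],[0,0,0]],
  [-1,[-0.01,0,-0.012],[0,0,0]],
  [-1,[-0.01,0,-0.012],[0,0,0]],
  [-1,[-0.01,0,-0.007],[0,0,0]],
  [-1,[-0.01,0,-0.003],[0,0,0]],
  [-1,[-0.01,0,-0.002],[0,0,0]],
  [-1,[-0.01,0,-0.002],[0,0,0]],
])

```text
t: 39.65
tool_pos: [0.5403, -0.0612, 0.0586]
tool_rot: [180.0, -0.0, -179.0]
force: [-1.3, -0.6, -1.3]
grip_width: 0.0361
```

Call:
jog_arm([
  [-1,[0,0,0.001],[0,0,0]],
  [-0.4,[0,0,0.001],[0,0,0]],
  [0,[0,0,0.001],[0,0,0]],
  [0.2,[0,0,0.001],[0,0,0]],
  [0.2,[0,0,0],[0,0,0]],
  [0.2,[0,0,-0.02],[0,0,0]],
  [0.2,[0,0,-0.06],[0,0,0]],
  [0.2,[0,0,-0.1],[0,0,0]],
  [0.2,[0,0,-0.14],[0,0,0]],
  [0.2,[-0.02,0.0,-0.18],[0,0,0]],
])

```text
t: 40.48
tool_pos: [0.5571, -0.061, 0.239]
tool_rot: [180.0, -0.1, -179.0]
force: [2.4, 0.1, -0.3]
grip_width: 0.0514
```

Call:
jog_arm([
  [0.2,[-0.02,0.02,-0.04],[0,0,0]],
  [0.2,[-0.02,0.05,-0.08],[0,0,0]],
  [0.2,[-0.02,0.07,-0.1],[0,0,0]],
  [0.2,[-0.02,0.07,-0.1],[0,0,0]],
  [0.2,[-0.02,0.07,-0.1],[0,0,0]],
  [0.2,[-0.02,0.07,-0.1],[0,0,0]],
])

```text
t: 40.98
tool_pos: [0.5781, 0.0092, 0.3359]
tool_rot: [180.0, -0.0, -179.0]
force: [-0.0, -0.2, -1.1]
grip_width: 0.0514
```

Run:
```python
from h import *
from scipy.spatial.distance import pdist
p=ctrl.camera_params('wrist');im=ctrl.get_image('wrist');cv2.imwrite("pics/w8.png",im)
hsv=cv2.cvtColor(im,cv2.COLOR_BGR2HSV);m=cv2.inRange(hsv,(3,90,130),(18,255,255))
cs,_=cv2.findContours(m,cv2.RETR_EXTERNAL,cv2.CHAIN_APPROX_NONE);P=[]
for c in cs:
    if cv2.contourArea(c)>300:
        e=cv2.fitEllipse(c);q=px(p,*e[0],.071)[:2]
        if .3<q[0]<.62 and q[1]<.2: P.append(q);print(np.round(e[0],1),np.round(e[1],1),np.round(q,4), 'tray',np.round((q-[.4935,.031])@np.array([[1,-.03],[.03,1]]),4))
print(np.round(np.sort(pdist(P))[:6],4))
m=cv2.inRange(hsv,(0,200,120),(2,255,255))|cv2.inRange(hsv,(175,200,120),(180,255,255))
n,l,st,ce=cv2.connectedComponentsWithStats(m)
for i in range(1,n):
  if st[i,4]>60: print('knob',px(p,*ce[i],.086))
a=np.vstack([im[:, :],]) ; t=ctrl.get_image('top')
cv2.imwrite('pics/fin.png',np.vstack([im[:240],t[60:320]]))
```

```text
[330.5 139.1] [28.3 28.8] [0.5404 0.0237] tray [ 0.0467 -0.0087]
[400.1 136.6] [27.6 29.7] [0.5357 0.1127] tray [0.0446 0.0805]
[264.5 135.3] [28.4 29.6] [ 0.5371 -0.0608] tray [ 0.0409 -0.0931]
[403.2  66.9] [29.9 32.9] [0.4531 0.1089] tray [-0.038   0.0791]
[263.   62.7] [30.1 33. ] [ 0.4515 -0.0601] tray [-0.0447 -0.0898]
[335.3  60.9] [30.3 32.9] [0.4479 0.0268] tray [-0.0457 -0.0028]
[0.0823 0.0826 0.0846 0.0856 0.087  0.0891]
knob [0.62139055 0.03315272 0.086     ]
```

View pics/fin.png

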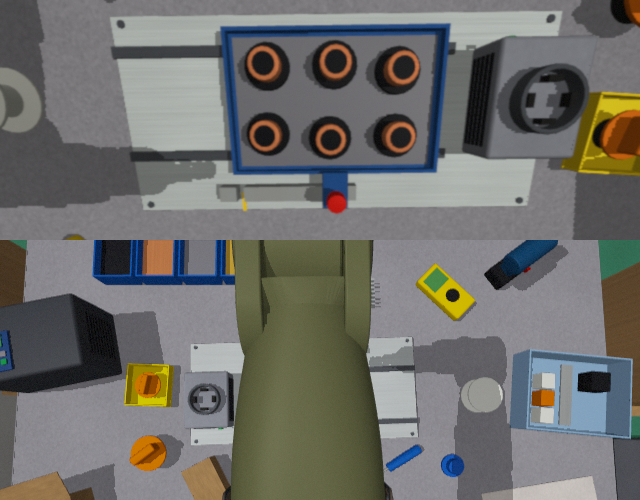

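Run:
```python
from h import *
def k(f):
    hsv=cv2.cvtColor(cv2.imread(f),cv2.COLOR_BGR2HSV);m=cv2.inRange(hsv,(0,200,120),(2,255,255))|cv2.inRange(hsv,(175,200,120),(180,255,255))
    n,l,st,ce=cv2.connectedComponentsWithStats(m);i=1+np.argmax(st[1:,4]);return ce[i]
W4=np.load('w4.npy',allow_pickle=True).item();p=ctrl.camera_params('wrist')
x,e=tri(W4,k('pics/w4.png'),p,k('pics/w8.png'));print(x,e)
if x[2]<.092: ctrl.sign_off();print('handed in')
```

```text
[0.62952157 0.03438137 0.05451662] 0.0012988153633513193
the job is handed in; nothing more can be done
handed in
```

I carried out every step and handed the job in at about 41 s of the 210 s allowed; I was given no verdict.

- **Plug:** I turned it to and fro about 0.6 rad per swing, raising it 2 to 2.5 mm each time. The pull read 7 N or less. The final views show it in the yellow bin and the air box still in its place.
- **Carriage:** I pulled the plunger up about 14 to 16 mm, slid the carriage across and lowered the plunger. The knob came back to the same height as before (61 mm at the tool), so the pin is home. The knob moved 139 to 140 mm along the slide, against the 140 mm needed.
- **Chokes:** All six were present, and I spread them in two rows of three. One of them was left where it stood, because it was already clear of the others. In the last picture they all stand upright on the tray floor. The smallest distance between centres is 82 mm, and all lie within ±47 mm in x and ±93 mm in y of the tray centre.
- **Other things:** The views show no bystander moved, though the arm hid some of them in the last top picture. The arm was well clear of everything at hand-in.

Some checks disagreed or went less well:
- **Spacing:** An earlier look gave only 77 mm between two chokes I had expected to be 83 mm apart. I moved one by about 10 mm and measured again.
- **Knob height:** The last camera check put the knob at 55 mm, against 86 mm before. The two views were too close together for a good reading. I relied on the arm's height and the lock position instead.
- **Placing force:** Two of the early placings pressed on the tray with 20 and 31 N. I released the later ones slightly higher.

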